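# Drift a carriage plate into line, bolt it down and sort the spare bolts

### The job

The red carriage's steel plate has slid out of line with its foot: drive the tapered drift fully home through either hole to bring the holes into line, and with the drift still in, drop a yellow coarse bolt fully home in the other hole; then take the drift out and put a second coarse bolt fully home in its place. Hang every other bolt from the caddy by its head in the notched gauge plate, pushed to the end of a notch of its own pitch (yellow coarse bolts at the yellow-marked notches, black fine ones at the blue-marked), and put the drift back upright, fully down, in its grey stand. Leave the jar, screwdriver, clear box and brass weight where they are.

Things in the scene. Friction and masses are not known exactly. Their poses are not given: they have to be found in the camera images.
- plate (a joint): How far the steel mounting plate has slid out of line, in m: 0 = its two holes exactly over those of the foot, positive = plate shifted towards the foot's own +x; it travels -0.004 to 0.009, slides with about 4 N of friction and stays where it is left; it cannot lift or turn.
- foot_a (a point): Hole a of the fixed grey foot: centre of the hole's mouth in the foot's top face, hidden under the plate (the plate's underside). The foot is a block 100 (x) x 180 (y) x 45 mm tall; hole 18 mm wide, right through to the table, 45 mm deep. Axes are the foot's: z up, y along its length, x across it (the way the plate slides).
- foot_b (a point): Hole b of the foot, 90 mm from hole a along the foot's -y; same size and axes.
- plate_a (a point): Hole a of the steel plate that lies on the foot: centre of the hole's mouth in the plate's top face, 10 mm above the foot's top (55 mm above the table). Plate 75 x 150 x 10 mm, hole 18 mm wide, right through, 1 mm chamfer; a red block 50 (x) x 26 (y) mm stands 16 mm high on the plate midway between the holes.
- plate_b (a point): Hole b of the plate, 90 mm from hole a along -y; same size and axes.
- drift_mid (a point): The tapered drift: centre of its upright orange round handle, 24 mm wide and 44 mm tall, so the handle's lower shoulder is 22 mm below this point. Under the shoulder: a steel pin, 17 mm wide for 15 mm, then tapering over 35 mm to a tip 5 mm wide (tip 72 mm below this point). 150 g. z along the drift, handle up. Driven home, the shoulder rests on the plate.
- stand_top (a point): The drift's stand, a fixed grey block 60 x 60 x 55 mm: centre of the mouth of its hole in the top face; hole 20 mm wide, right through. The drift starts in it with its shoulder on the block.
- caddy_top (a point): The green bolt caddy, a loose block (2 kg) 190 (x) x 130 (y) x 48 mm tall: centre of its top face. Six wells 17 mm wide and 43 mm deep, at x -60, 0, 60 and y -30, 30 mm from this point along its own axes; each present bolt starts upright in one of them, its head resting on the top face.
- gauge: The notched gauge plate, a loose aluminium stand (2.2 kg) 75 (x) x 230 (y) x 60 mm tall; origin under its centre. Its 8 mm thick top plate has four notches, 17 mm wide, 45 mm long, open to its own -x; free space 42 mm high below them. The two at +y are for coarse bolts (yellow marks with widely spaced lines), the two at -y for fine bolts (blue marks with close lines).
- notch_coarse_1 (a point): Seat of the outermost coarse notch (yellow), at the gauge's top face, on the axis of a bolt pushed to the notch's end: the end wall is 7.5 mm beyond in +x, the open front 37.5 mm away in -x. Axes are the gauge's: z up, -x out of the notch.
- notch_coarse_2 (a point): Seat of the second coarse notch (yellow), 54 mm from the first along the gauge's -y.
- notch_fine_1 (a point): Seat of the first fine notch (blue), 54 mm farther along -y.
- notch_fine_2 (a point): Seat of the second fine notch (blue), 54 mm farther along -y.
- coarse1_head (a point): Coarse-pitch cap bolt, yellow zinc-plated: centre of its round head, 24 mm wide and 22 mm tall (head's underside 11 mm below this point). Shank 15 mm wide, 40 mm long below the head, with widely spaced threads and a chamfered end 11 mm wide. 120 g. z along the bolt, head up.
- coarse2_head (a point): Coarse-pitch cap bolt, yellow zinc-plated: centre of its round head, 24 mm wide and 22 mm tall (head's underside 11 mm below this point). Shank 15 mm wide, 40 mm long below the head, with widely spaced threads and a chamfered end 11 mm wide. 120 g. z along the bolt, head up.
- coarse3_head (a point): Coarse-pitch cap bolt, yellow zinc-plated: centre of its round head, 24 mm wide and 22 mm tall (head's underside 11 mm below this point). Shank 15 mm wide, 40 mm long below the head, with widely spaced threads and a chamfered end 11 mm wide. 120 g. z along the bolt, head up. May be absent.
- coarse4_head (a point): Coarse-pitch cap bolt, yellow zinc-plated: centre of its round head, 24 mm wide and 22 mm tall (head's underside 11 mm below this point). Shank 15 mm wide, 40 mm long below the head, with widely spaced threads and a chamfered end 11 mm wide. 120 g. z along the bolt, head up. May be absent.
- fine1_head (a point): Fine-pitch cap bolt, black, closely spaced threads; same size and point as a coarse bolt (centre of its head). May be absent.
- fine2_head (a point): Fine-pitch cap bolt, black, closely spaced threads; same size and point as a coarse bolt (centre of its head). May be absent.
- oil_jar: Bystander: amber jar, 52 mm wide, 70 mm tall; origin under its centre.
- driver: Bystander: screwdriver lying on the table, 170 mm long, along its x.
- puck_box: Bystander: flat clear box with a white card, 70 x 90 x 25 mm; origin under its centre.
- weight: Bystander: brass weight, 44 mm wide, 30 mm tall; origin under its centre.
There are look-alikes about, which are no part of the job. Leave any green or turquoise look-alike of the part that bears fine1_head alone. What is shaped like the part that bears fine2_head but pink is not meant.

How it is judged:
By the outcome, as a careful person would: the job done as asked, in the order asked, and still so for the second after the job is handed in, with the robot touching nothing.
Of coarse3, coarse4, fine1, fine2 only 2 to 3 are there at a start; the rules pass over those that are not, and their reading is None.
At some moment in a run one of gauge, caddy may be knocked a few centimetres aside while the robot is not near it.
It also fails if it takes over 210 s, if anything falls off the work surface, if the arm or the gripper's body presses on something with over 40 N, if the wrist force passes 120 N, or if a joint passes its speed limit or range.

### The arm

A 7-joint arm with a two-finger parallel gripper is mounted at the origin on the work surface. World frame = base frame: x ahead of the robot, y to its left, z up, the work surface at z = 0. Lengths are in m, angles in degrees, forces in N, time in s.
With the tool pointing down it reaches from about 0.425 to 1.025 m from the base axis. Payload 9.4 kg.
Tool frame: the origin (TCP) lies midway between the tips of the shut fingers; the grasp point (between the pads) lies 19 mm behind it; z points along the fingers, y is the line along which they close (so a half turn about z gives the same grasp; the last joint's range is limited). The gripper opens to 85 mm and grips with 20 to 120 N. Pads are 22 mm wide; open, the fingers measure 114 mm over their backs; the gripper's body (76 mm by 85 mm) begins 54 mm behind the grasp point. The pads swing forward as they close: fully open they stand 13 mm farther back than shut.
Start: joints at [-76.072, 34.337, -0.143, 91.639, 0.103, 54.024, -4.572], TCP at [0.228, 0.688, 0.231] pointing down, gripper open.
Joint ranges: [-147.43, 147.43], [-19.82, 112.94], [-74.19, 73.91], [6.32, 146.72], [-59.91, 239.91], [6.04, 106.73], [-150.56, 150.56]. Speed limits (degrees/s): [127.2, 127.2, 172.46, 172.46, 180, 180, 180].

### API

Orientations are given as a 3x3 rotation matrix whose columns are the frame's x, y, z axes.
In Python, from bench import status, eyes, job_done gives the robot as it stands.
- The arm moves only by the tool carry_out, never from a script. Its argument "increments" is a list that holds one entry, the list of rows, each a list of 7 numbers: the shift along the world's x, y, z in mm, then the turn, a rotation vector about the world's x, y, z in rad, then the gripper command: -1 is shut, 1 is fully open, values between are in proportion. In form: [[[tx, ty, tz, wx, wy, wz, jaw], ...]]. A call has 1 to 8 rows; each row shifts and turns the commanded pose from where the row before left it; what a row does not reach is not made up. A row lasts 1/12 s, in which the tool goes at most 41.7 mm and 7.16 degrees, less where a joint would pass 70% of its speed; a pose out of reach is approached as far as the arm can. A call with a gripper value outside its range is refused whole. The fingers move at their own pace and stop on an object; the grip force is fixed at half the most. Time passes only in rows, so rows that do not move let the fingers close. It gives the time, the measured TCP pose, the force, the opening and the grip force at its end, in the units of the state.
- status.read_state(): the state, without advancing time (a new reading comes with each control period).
- eyes.get_image(name): name is "side" or "top" or "wrist"; returns a dict with "frame" (400x640x3 uint8, red, green, blue), "fovy" (degrees; the focal length in pixels is half the picture's height over the tangent of half this angle, whatever the lens; pixels are square), "cx", "cy" (the principal point, pixels), "R" (3x3) and "t" (3): a world point X has camera coordinates R X + t. Camera axes: x right, y down, z forward; pixel columns grow to the right and rows downward; lengths in m; the calibration is good to about 2 mm. The wrist camera is an equidistant fisheye: a pixel r from the principal point sees the ray r / f radians off the axis. A picture is of the moment at which its call begins. There is no depth.
- job_done(): hands the job in; it is judged then, once.
The state is a dict: "time": time; "joint_pos": joint angles; "dq": joint speeds; "effort": joint torques, N m; "position": TCP position; "tcp_rot": TCP orientation; "ft_force": force on the tool from outside, world axes, zero at the start; "torque": the same for the moment, N m; "gripper_width": finger opening in m; "grip_force": force on a finger pad.
Only numpy, scipy, OpenCV 4.12 (cv2) and the standard library are available. Lean on these libraries where they do the work, as an engineer would, in place of code of your own. Each camera call takes 0.05 s, during which the arm holds its last target. There are 200 camera calls.

## Working session

There is one attempt and no reset: what is moved stays moved. The work goes in short steps, Python scripts to look and compute and a tool call to move; the robot and the scene stay as the last step left them, time stands still between calls to the robot, and variables do not carry over. Pictures are saved under pics/ and viewed, at most 14 in all, crops included, and the job is handed in when it is done.

Besides the shell and the picture viewer there is one more tool, called after "Call:" in YAML: its name, and indented under it one key for each argument. carry_out: Moves the arm, as the interface text tells. Its arguments: {"type":"object","properties":{"increments":{"type":"array","items":{"type":"array","items":{"type":"array","items":{"type":"number"}}}}},"required":["increments"]}

```bash
mkdir -p pics; ls
cat > h.py <<'E'
import numpy as np, cv2, sys
from bench import status, eyes, job_done
def get(n,save=None):
    im=eyes.get_image(n)
    if save: cv2.imwrite('pics/'+save,cv2.cvtColor(im['frame'],cv2.COLOR_RGB2BGR))
    return im
def ray(im,u,v,fish=False):
    f=200/np.tan(np.radians(im['fovy'])/2); R=np.array(im['R']);t=np.array(im['t'])
    x,y=u-im['cx'],v-im['cy']
    if fish:
        r=np.hypot(x,y);th=r/f;s=np.sin(th)/max(r,1e-9);d=np.array([x*s,y*s,np.cos(th)])
    else: d=np.array([x/f,y/f,1])
    return -R.T@t, R.T@d
def onz(im,u,v,z,fish=False):
    o,d=ray(im,u,v,fish); return o+d*(z-o[2])/d[2]
def proj(im,X,fish=False):
    f=200/np.tan(np.radians(im['fovy'])/2); c=np.array(im['R'])@np.array(X)+np.array(im['t'])
    if fish:
        r=np.hypot(c[0],c[1]);th=np.arctan2(r,c[2]);k=f*th/max(r,1e-9)
    else: k=f/c[2]
    return im['cx']+c[0]*k, im['cy']+c[1]*k
def st():
    s=status.read_state(); return s
E
python3 - <<'E'
from h import *
s=st(); print({k:np.round(v,3).tolist() for k,v in s.items()})
for n in ['top','side','wrist']:
    im=get(n,n+'0.png'); print(n,im['fovy'],im['cx'],im['cy'],np.round(im['R'],3).tolist(),np.round(im['t'],3))
E
```

```text
pics
{'time': 0.0, 'joint_pos': [-76.072, 34.387, -0.145, 91.68, 0.103, 54.025, -4.57], 'dq': [0.1, -0.034, 0.029, -0.018, 0.082, -0.053, 0.063], 'effort': [-0.002, -77.643, 1.565, -25.801, 0.012, 0.009, 0.0], 'position': [0.228, 0.688, 0.23], 'tcp_rot': [[-0.949, 0.314, -0.0], [0.314, 0.949, -0.002], [-0.0, -0.002, -1.0]], 'ft_force': [-1.126, 0.147, 1.478], 'torque': [-0.009, 0.02, -0.009], 'grip_force': 0.0, 'gripper_width': 0.086}
top 45.63538734907488 323.7026290920626 208.82117499971255 [[-0.029, -1.0, -0.001], [-0.971, 0.029, -0.238], [0.238, -0.006, -0.971]] [-0.006  0.56   1.247]
side 47.2090052929308 329.17700422253034 197.1303393615853 [[0.993, -0.115, 0.019], [-0.055, -0.604, -0.795], [0.103, 0.789, -0.606]] [-0.541  0.08   1.068]
wrist 65.70646984690485 317.8042151470224 197.26500691948712 [[0.314, 0.949, -0.001], [0.911, -0.301, 0.282], [0.267, -0.09, -0.959]] [-0.725 -0.037  0.379]
```

View pics/top0.png

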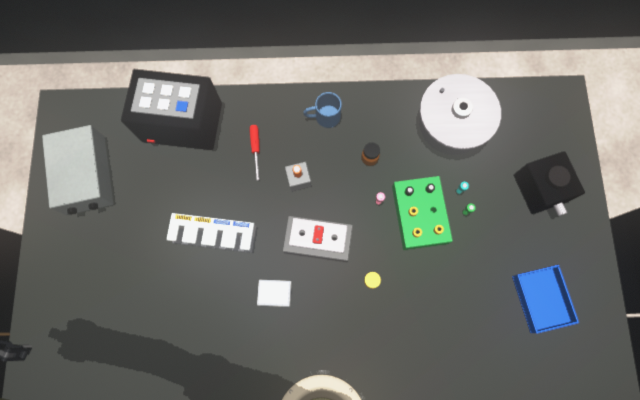

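View pics/side0.png

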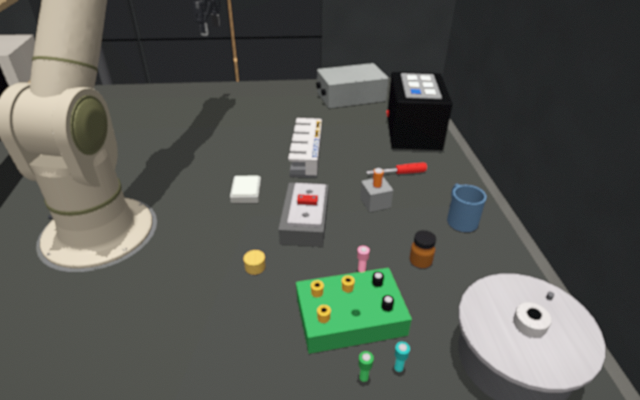

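The top view shows the stand with its orange drift at (297,173), the plate on its foot at (318,238) with holes at (302,233) and (334,237), and the gauge at (211,232) with yellow marks on the left. The caddy is at (423,212).

Things that could be taken for the bolts:
- **Yellow, real:** (413,211), (418,232), (439,230).
- **Black, real:** (409,191), (431,188).
- **Look-alikes to leave:** pink (380,197), turquoise (464,186), green (470,208).
- **Other:** the empty well is (433,210). The yellow disc at (372,280) is the brass weight.

Next I measure these and check the choice in a close crop.

Run:
```python
from h import *
im=get('top'); F=im['frame']; hsv=cv2.cvtColor(F,cv2.COLOR_RGB2HSV)
def blobs(m,lo,hi):
    n,l,s,c=cv2.connectedComponentsWithStats(m.astype(np.uint8)); return [(c[i],s[i],(l==i)) for i in range(1,n) if lo<=s[i,4]<=hi]
H,S,V=[hsv[...,i].astype(int) for i in range(3)]
def rect(m,z,name,fill=True):
    cs,_=cv2.findContours(m.astype(np.uint8),cv2.RETR_EXTERNAL,cv2.CHAIN_APPROX_NONE)
    c=max(cs,key=cv2.contourArea)[:,0]
    P=np.array([onz(im,u,v,z)[:2]*1000 for u,v in c],np.float32); r=cv2.minAreaRect(P); print(name,np.round(r[0],1),np.round(r[1],1),round(r[2],2))
def win(m,x0,x1,y0,y1):
    k=np.zeros_like(m);k[y0:y1,x0:x1]=m[y0:y1,x0:x1];return k
rect(win((H>50)&(H<75)&(S>130)&(V>150),390,455,170,252),.048,'caddy')
rect(win((V>190)&(S<60),160,260,205,260),.060,'gauge')
rect(win((V>175)&(S<60),280,356,210,265),.055,'plate')
rect(win((V>75),280,356,210,265),.045,'foot')
rect(win((V>90)&(S<60),283,313,160,190),.055,'stand')
for c,s,l in blobs(win((H>16)&(H<32)&(S>120)&(V>150),400,450,180,245),10,400): print('yel',c,s[4],np.round(onz(im,*c,.068)*1000,0))
for c,s,l in blobs(win((H>2)&(H<18)&(S>90)&(V>100),285,312,160,190),5,400): print('drift',c,s[4],np.round(onz(im,*c,.095)*1000,0))
for c,s,l in blobs(win((V<90),285,352,222,248),5,300): print('hole',c,s[4],np.round(onz(im,*c,.055)*1000,0))
for c,s,l in blobs(win((V<110),400,440,182,220),10,300): print('dark',c,s[4],np.round(onz(im,*c,.07)*1000,0))
w=cv2.cvtColor(F,cv2.COLOR_RGB2BGR)
a=cv2.resize(w[165:255,365:485],None,fx=6.6,fy=6.6,interpolation=cv2.INTER_CUBIC)
cv2.imwrite('pics/c1.png',a)
s=st();R=np.array(s['tcp_rot']);wi=get('wrist');C=-np.array(wi['R']).T@wi['t']
print('cam in tool',R.T@(C-s['position']),np.round(np.array(wi['R'])@R,3))
```

```text
caddy [ 549.1 -299. ] [190.6 129.9] 6.11
gauge [507.1 291.9] [231.2  77. ] 81.28
plate [489.   -5.1] [155.1  79. ] 80.11
foot [485.7  -3.4] [211.  152.1] 88.3
stand [665.1  48.7] [83.1 86.9] 88.65
yel [412.94117647 210.92156863] 51 [ 546. -269.   68.]
yel [438.46153846 229.11538462] 52 [ 492. -335.   68.]
yel [416.82 232.  ] 50 [ 486. -275.   68.]
drift [297.35 173.3 ] 40 [655.  47.  95.]
dark [428.40740741 189.44444444] 27 [ 605. -316.   70.]
dark [407.92307692 192.34615385] 26 [ 599. -259.   70.]
dark [433.41666667 209.25      ] 12 [ 548. -326.   70.]
cam in tool [ 0.07124265  0.00051168 -0.14217032] [[ 0.     1.     0.   ]
 [-0.959  0.    -0.282]
 [-0.282 -0.     0.959]]
```

View pics/c1.png

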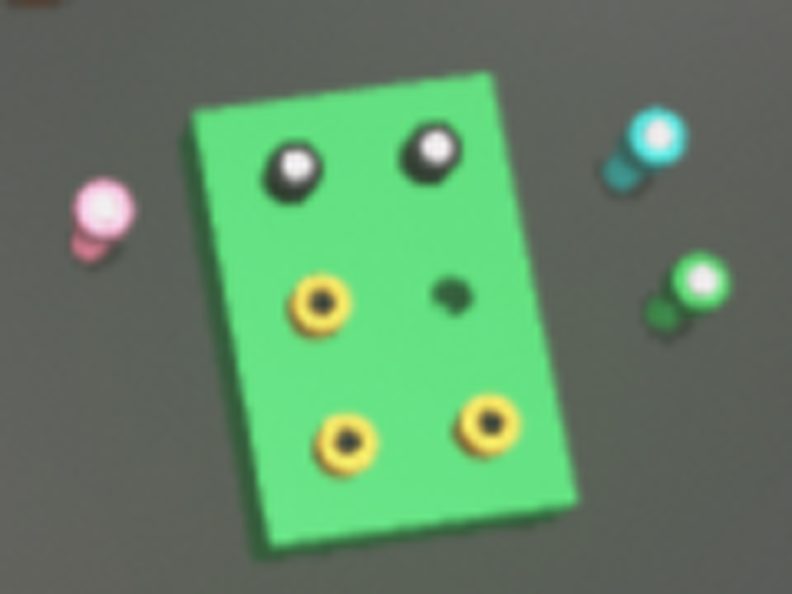

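The crop confirms three yellow and two black bolts in the caddy, with the pink, turquoise and green ones standing outside it. I set out for the point above the drift.

Call:
carry_out:
  increments:
    - [[17.8,-26.7,0,0,0,-0.0593,0.06],[17.8,-26.7,0,0,0,-0.0593,0.06],[17.8,-26.7,0,0,0,-0.0593,0.06],[17.8,-26.7,0,0,0,-0.0593,0.06],[17.8,-26.7,0,0,0,-0.0593,0.06],[17.8,-26.7,0,0,0,-0.0593,0.06],[17.8,-26.7,0,0,0,-0.0593,0.06],[17.8,-26.7,0,0,0,-0.0593,0.06]]

```text
time: 0.92
position: [0.371, 0.4733, 0.2314]
tcp_rot: [[-0.699, 0.715, 0.0], [0.715, 0.699, 0.0], [0.0, 0.0, -1.0]]
ft_force: [0.3, 0.7, 0.2]
gripper_width: 0.0454
grip_force: 0.0
```

Call:
carry_out:
  increments:
    - [[17.8,-26.7,0,0,0,-0.0593,0.06],[17.8,-26.7,0,0,0,-0.0593,0.06],[17.8,-26.7,0,0,0,-0.0593,0.06],[17.8,-26.7,0,0,0,-0.0593,0.06],[17.8,-26.7,0,0,0,-0.0593,0.06],[17.8,-26.7,0,0,0,-0.0593,0.06],[17.8,-26.7,0,0,0,-0.0593,0.06],[17.8,-26.7,0,0,0,-0.0593,0.06]]

```text
time: 1.58
position: [0.5134, 0.2597, 0.2314]
tcp_rot: [[-0.295, 0.956, 0.0], [0.956, 0.295, 0.0], [0.0, 0.0, -1.0]]
ft_force: [0.4, 0.3, 0.4]
gripper_width: 0.045
grip_force: 0.0
```

Call:
carry_out:
  increments:
    - [[17.8,-26.7,0,0,0,-0.0593,0.06],[17.8,-26.7,0,0,0,-0.0593,0.06],[17.8,-26.7,0,0,0,-0.0593,0.06],[17.8,-26.7,0,0,0,-0.0593,0.06],[17.8,-26.7,0,0,0,-0.0593,0.06],[17.8,-26.7,0,0,0,-0.0593,0.06],[17.8,-26.7,0,0,0,-0.0593,0.06],[17.8,-26.7,0,0,0,-0.0593,0.06]]

```text
time: 2.25
position: [0.6558, 0.0461, 0.2313]
tcp_rot: [[0.174, 0.985, -0.0], [0.985, -0.174, 0.0], [0.0, -0.0, -1.0]]
ft_force: [-0.1, 0.5, -1.0]
gripper_width: 0.0453
grip_force: 0.0
```

Run:
```python
from h import *
im=get('wrist','w1.png');s=st();print(np.round(s['position'],4),np.round(s['tcp_rot'],3),s['gripper_width'],s['time'],s['ft_force'])
print(proj(im,[.655,.047,.099],True),proj(im,[.489,-.005,.055],True))
```

```text
[0.6589 0.039  0.2318] [[ 0.184  0.983  0.003]
 [ 0.983 -0.184 -0.004]
 [-0.004  0.004 -1.   ]] 0.04525251829178048 2.3 [ 3.53454483 -4.38741595  1.36143718]
(np.float64(316.147853149916), np.float64(187.584122515349)) (np.float64(188.26444189060567), np.float64(243.48542062190563))
```

View pics/w1.png

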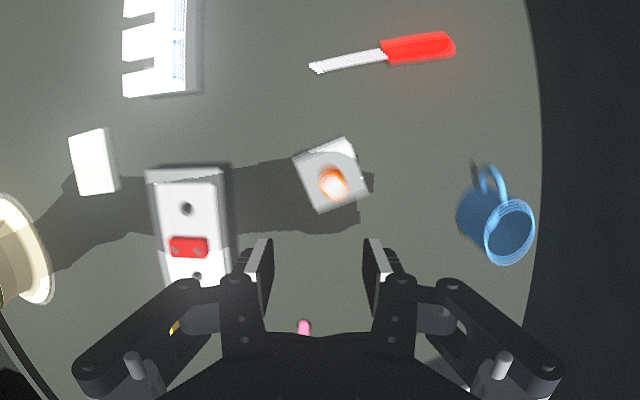

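The wrist view shows the drift's handle at (333,183), plate hole a at (187,208), hole b partly hidden at (196,275), and the stand around (335,175). The arm was still settling, so I hold still briefly and measure again.

Call:
carry_out:
  increments:
    - [[0,0,0,0,0,0,0.06],[0,0,0,0,0,0,0.06],[0,0,0,0,0,0,0.06]]

```text
time: 2.55
position: [0.6546, 0.0487, 0.231]
tcp_rot: [[0.17, 0.986, -0.001], [0.986, -0.17, 0.001], [0.001, -0.001, -1.0]]
ft_force: [0.2, 0.1, -0.1]
gripper_width: 0.0452
grip_force: 0.0
```

```bash
cat >> h.py <<'E'
def masks(im):
    h=cv2.cvtColor(im['frame'],cv2.COLOR_RGB2HSV).astype(int); return h[...,0],h[...,1],h[...,2]
def comps(m,lo,hi,box=None):
    m=m.copy()
    if box: k=np.zeros_like(m);x0,x1,y0,y1=box;k[y0:y1,x0:x1]=m[y0:y1,x0:x1];m=k
    n,l,s,c=cv2.connectedComponentsWithStats(m.astype(np.uint8)); return [(c[i],s[i],l==i) for i in range(1,n) if lo<=s[i,4]<=hi]
E
python3 - <<'E'
from h import *
im=get('wrist','w2.png');s=st();print(np.round(s['position'],4),np.round(s['tcp_rot'],3)[:2,1],s['ft_force'])
H,S,V=masks(im)
for c,q,l in comps((H<22)&(S>70)&(V>120),60,3000,(280,380,140,220)): print('drift',c,q,np.round(onz(im,*c,.095,True)*1000,1))
for c,q,l in comps((V<105),60,600,(150,230,170,300)): print('hole',c,q,np.round(onz(im,*c,.055,True)*1000,1))
F=cv2.cvtColor(im['frame'],cv2.COLOR_RGB2BGR)
cv2.imwrite('pics/w2c.png',cv2.resize(F[130:300,130:390],None,fx=3,fy=3,interpolation=cv2.INTER_CUBIC))
E
```

```text
[0.6545 0.049  0.2311] [ 0.986 -0.169] [0.59340314 0.3025129  0.73664776]
drift [330.23218997 177.69656992] [319 165  26  33 379] [667.8  55.8  95. ]
hole [226.0227704  203.42314991] [221 170   9  91 527] [549.8  38.   55. ]
hole [185.88732394 206.45070423] [182 202   9  10  71] [499.8  42.6  55. ]
```

View pics/w2c.png

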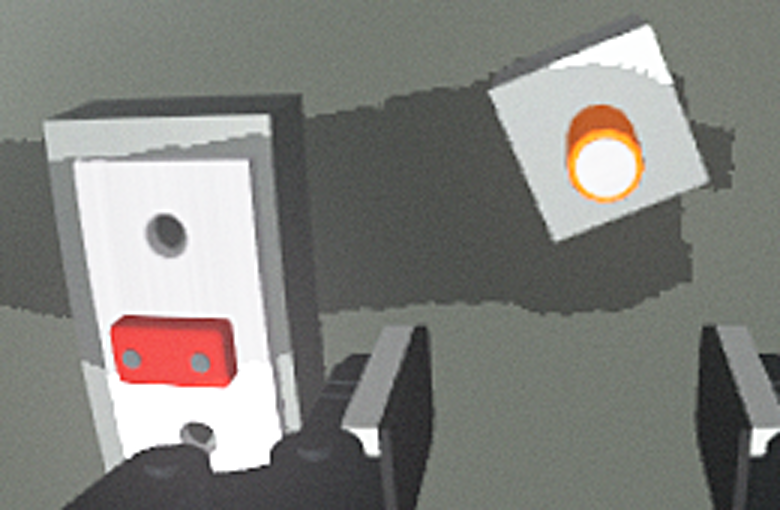

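Run:
```python
from h import *
im=get('wrist')
def P(u,v,z): return np.round(onz(im,130+u/3,130+v/3,z,True)*1000,1)[:2]
print('drift',P(605,167,.099)); sc=np.array([P(*q,.055) for q in [(490,90),(652,25),(708,180),(555,240)]]);print('stand',sc,sc.mean(0))
fa,fb=P(45,122,.045),P(270,115,.045);print('foot',fa,fb,np.linalg.norm(fa-fb),'L',P(105,470,.045),P(70,290,.045),'R',P(300,430,.045),P(285,280,.045))
a,b=P(75,160,.055),P(248,160,.055);print('plate',a,b,np.linalg.norm(a-b),P(167,235,.055),P(198,436,.055))
```

```text
drift [667.9  49.4]
stand [[633.1  72.1]
 [692.   85.1]
 [703.7  27.2]
 [646.   14.3]] [668.7    49.675]
foot [451.3  93.2] [549.1  76.6] 99.19879031520496 L [422.4 -65.5] [439.3  22.1] R [525.6 -54.3] [538.4  12.1]
plate [467.2  76.7] [540.1  63.3] 74.12131947017677 [498.8  40.6] [483.3 -46.9]
```

Drift and stand agree at about (668,49.5), and the corner distances match the given sizes (60, 99 and 74 mm). The foot's yaw is -9.8° with hole a at about (492.5,40.5), and the plate is out by about +6 mm. I go down and grip the drift.

Call:
carry_out:
  increments:
    - [[13.5,0.5,-20,0,0,0,0.06],[0,0,-30,0,0,0,0.06],[0,0,-30,0,0,0,0.06],[0,0,-30,0,0,0,0.06],[0,0,-30,0,0,0,0.06],[0,0,-25,0,0,0,0.06],[0,0,0,0,0,0,0.06],[0,0,0,0,0,0,-1]]

```text
time: 3.32
position: [0.6678, 0.0487, 0.0656]
tcp_rot: [[0.17, 0.985, -0.003], [0.985, -0.17, -0.0], [-0.0, -0.002, -1.0]]
ft_force: [-0.0, 0.1, 0.1]
gripper_width: 0.0346
grip_force: 0.0
```

Call:
carry_out:
  increments:
    - [[0,0,0,0,0,0,-1],[0,0,0,0,0,0,-1],[0,0,0,0,0,0,-1],[0,0,0,0,0,0,-1],[0,0,0,0,0,0,-1]]

```text
time: 3.73
position: [0.669, 0.0483, 0.0676]
tcp_rot: [[0.171, 0.985, 0.001], [0.985, -0.171, 0.001], [0.001, 0.001, -1.0]]
ft_force: [-2.8, 1.3, 6.5]
gripper_width: 0.0225
grip_force: 59.2
```

Call:
carry_out:
  increments:
    - [[0,0,25,0,0,0,-1],[0,0,30,0,0,0,-1],[0,0,25,0,0,0,-1],[-35,-1.8,0,0,0,0,-1],[-35,-1.8,0,0,0,0,-1],[-35,-1.8,0,0,0,0,-1],[-35,-1.8,0,0,0,0,-1],[-33.5,-2,0,0,0,0,-1]]

```text
time: 4.4
position: [0.4937, 0.0385, 0.1468]
tcp_rot: [[0.172, 0.985, 0.001], [0.985, -0.172, 0.0], [0.0, 0.001, -1.0]]
ft_force: [0.3, 0.3, -1.2]
gripper_width: 0.0224
grip_force: 59.4
```

Call:
carry_out:
  increments:
    - [[0,0,0,0,0,0,-1],[0,0,0,0,0,0,-1],[0,0,0,0,0,0,-1]]

```text
time: 4.65
position: [0.4965, 0.0388, 0.147]
tcp_rot: [[0.171, 0.985, 0.003], [0.985, -0.171, 0.0], [0.001, 0.002, -1.0]]
ft_force: [1.4, -0.0, -1.7]
gripper_width: 0.0226
grip_force: 59.4
```

Run:
```python
from h import *
s=st();print(np.round(s['position'],4),np.round(s['ft_force'],1),np.round(s['tcp_rot'],3)[:,2])
im=get('wrist');F=cv2.cvtColor(im['frame'],cv2.COLOR_RGB2BGR)
x=[proj(im,[*p,.055],True) for p in [(.4988,.0406),(.4925,.0405)]];print(x)
cv2.imwrite('pics/w3.png',cv2.resize(F[130:390,180:460],None,fx=2.3,fy=2.3,interpolation=cv2.INTER_CUBIC))
```

```text
[0.4965 0.0388 0.147 ] [ 1.4 -0.  -1.7] [ 0.003  0.    -1.   ]
[(np.float64(319.31069021232327), np.float64(198.79238978071925)), (np.float64(311.47484958472523), np.float64(200.22790166741802))]
```

View pics/w3.png

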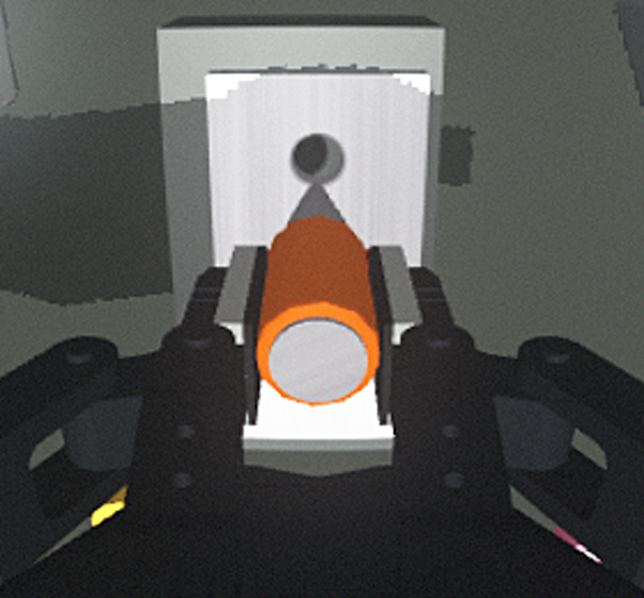

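The drift's tip is in line with plate hole a (318,199), and the dark foot hole shows at the left inside it. I lower the drift in steps, watching the force.

Call:
carry_out:
  increments:
    - [[-2,0.8,0,0,0,0,-1],[0,0,-15,0,0,0,-1],[0,0,-15,0,0,0,-1],[0,0,-8,0,0,0,-1],[0,0,-7,0,0,0,-1],[0,0,0,0,0,0,-1]]

```text
time: 5.2
position: [0.4933, 0.0394, 0.1001]
tcp_rot: [[0.172, 0.985, -0.001], [0.985, -0.172, -0.001], [-0.001, -0.001, -1.0]]
ft_force: [-0.4, -0.2, -1.3]
gripper_width: 0.0224
grip_force: 59.3
```

Call:
carry_out:
  increments:
    - [[-0.5,0.3,-5,0,0,0,-1],[0,0,-5,0,0,0,-1],[0,0,-4,0,0,0,-1],[0,0,0,0,0,0,-1]]

```text
time: 5.53
position: [0.4937, 0.0399, 0.0871]
tcp_rot: [[0.171, 0.985, 0.002], [0.985, -0.171, -0.0], [0.0, 0.002, -1.0]]
ft_force: [4.0, -0.4, -2.7]
gripper_width: 0.0222
grip_force: 59.1
```

Call:
carry_out:
  increments:
    - [[0,0,-4,0,0,0,-1],[0,0,-4,0,0,0,-1],[0,0,0,0,0,0,-1]]

```text
time: 5.78
position: [0.4926, 0.04, 0.0788]
tcp_rot: [[0.171, 0.985, -0.0], [0.985, -0.171, 0.0], [0.0, -0.0, -1.0]]
ft_force: [3.3, 0.6, -4.1]
gripper_width: 0.0224
grip_force: 59.3
```

Call:
carry_out:
  increments:
    - [[0,0,-3,0,0,0,-1],[0,0,-3,0,0,0,-1],[0,0,0,0,0,0,-1]]

```text
time: 6.03
position: [0.4918, 0.0401, 0.0728]
tcp_rot: [[0.171, 0.985, -0.002], [0.985, -0.171, 0.0], [-0.0, -0.002, -1.0]]
ft_force: [2.1, 1.5, -1.9]
gripper_width: 0.0223
grip_force: 59.5
```

Call:
carry_out:
  increments:
    - [[0,0,-3,0,0,0,-1],[0,0,-3,0,0,0,-1],[0,0,0,0,0,0,-1]]

```text
time: 6.28
position: [0.4917, 0.0402, 0.0674]
tcp_rot: [[0.171, 0.985, -0.002], [0.985, -0.171, 0.001], [0.0, -0.002, -1.0]]
ft_force: [-0.3, 3.2, 8.7]
gripper_width: 0.0227
grip_force: 60.8
```

The drift is home: the shoulder force is 8.7 N at the expected height. I press lightly, release, rise and go to the caddy.

Call:
carry_out:
  increments:
    - [[0,0,-1,0,0,0,-1],[0,0,0,0,0,0,-1],[0,0,1,0,0,0,0.06],[0,0,0,0,0,0,0.06],[0,0,0,0,0,0,0.06],[0,0,20,0,0,0,0.06],[0,0,35,0,0,0,0.06],[0,0,35,0,0,0,0.06]]

```text
time: 6.95
position: [0.4913, 0.0393, 0.1571]
tcp_rot: [[0.172, 0.985, -0.004], [0.985, -0.172, -0.001], [-0.002, -0.004, -1.0]]
ft_force: [0.0, -0.1, -0.3]
gripper_width: 0.0451
grip_force: 0.0
```

Call:
carry_out:
  increments:
    - [[-0.7,-38,0,0,0,0,0.06],[-0.7,-38,0,0,0,0,0.06],[-0.7,-38,0,0,0,0,0.06],[-0.7,-38,0,0,0,0,0.06],[-0.7,-38,0,0,0,0,0.06],[-0.7,-38,0,0,0,0,0.06],[-0.7,-38,0,0,0,0,0.06],[-0.7,-38,0,0,0,0,0.06]]

```text
time: 7.62
position: [0.4861, -0.266, 0.1567]
tcp_rot: [[0.172, 0.985, -0.001], [0.985, -0.172, 0.0], [0.0, -0.001, -1.0]]
ft_force: [1.4, 0.4, -0.1]
gripper_width: 0.0454
grip_force: 0.0
```

Call:
carry_out:
  increments:
    - [[0,-10,0,0,0,0,0.06],[0,0,0,0,0,0,0.06],[0,0,0,0,0,0,0.06],[0,0,0,0,0,0,0.06]]

```text
time: 7.95
position: [0.4868, -0.2725, 0.1568]
tcp_rot: [[0.17, 0.985, -0.001], [0.985, -0.17, 0.001], [0.001, -0.001, -1.0]]
ft_force: [0.7, 0.0, -0.0]
gripper_width: 0.0451
grip_force: 0.0
```

```bash
cat > cad.py <<'E'
from h import *
def caddy(bolts=True):
    s=st();im=get('top');H,S,V=masks(im);print('tcp',np.round(np.array(s['position'])*1000,1),np.round(s['ft_force'],1),'w',round(s['gripper_width'],4),'t',s['time'])
    for nm,z,m in [('caddy',.048,(H>50)&(H<75)&(S>130)&(V>150)),('gauge',.06,(V>190)&(S<60))]:
        m=m.astype(np.uint8);b=(365,475,150,270) if nm=='caddy' else (120,275,170,290)
        k=np.zeros_like(m);k[b[2]:b[3],b[0]:b[1]]=m[b[2]:b[3],b[0]:b[1]]
        k=cv2.morphologyEx(k,cv2.MORPH_OPEN,np.ones((2,2),np.uint8))
        cs=cv2.findContours(k,cv2.RETR_EXTERNAL,cv2.CHAIN_APPROX_NONE)[0]
        if cs:
            c=max(cs,key=cv2.contourArea)[:,0];r=cv2.minAreaRect(np.array([onz(im,u,v,z)[:2]*1000 for u,v in c],np.float32));print(nm,np.round(r[0],1),np.round(r[1],1),round(r[2],2))
    return im
E
python3 - <<'E'
from cad import *
caddy()
im=get('wrist','w4.png');s=st();print(np.round(s['position'],4))
print([np.round(proj(im,[*p,.07],True),0) for p in [(.486,-.2755),(.4926,-.3352),(.546,-.269)]])
im=get('side');F=cv2.cvtColor(im['frame'],cv2.COLOR_RGB2BGR)
a=F[150:350,220:440];b=cv2.imread('pics/w4.png')[100:300,200:420]
cv2.imwrite('pics/w4c.png',cv2.resize(np.hstack([a,b]),None,fx=1.8,fy=1.8))
E
```

```text
tcp [ 486.8 -272.5  156.8] [ 0.7  0.  -0. ] w 0.0451 t 7.95
caddy [ 604.  -277.8] [66.4 91.3] 6.17
gauge [504.7 289.2] [230.6  76. ] 81.16
[ 0.4872 -0.2722  0.157 ]
[array([317., 207.]), array([336., 272.]), array([391., 187.])]
```

View pics/w4c.png

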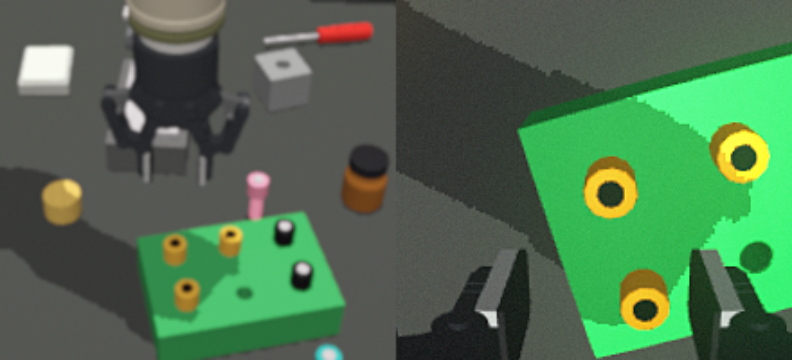

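The wrist crop shows the first yellow bolt at (319,207), within 2 px of the prediction. The two other yellows also match, and the choice is confirmed. I go down and grip it.

Call:
carry_out:
  increments:
    - [[0,-3.3,-20,0,0,0,0.06],[0,0,-28,0,0,0,0.06],[0,0,-28,0,0,0,0.06],[0,0,-20,0,0,0,0.06],[0,0,-8,0,0,0,0.06],[0,0,0,0,0,0,-1],[0,0,0,0,0,0,-1],[0,0,0,0,0,0,-1]]

```text
time: 8.77
position: [0.4876, -0.2774, 0.0544]
tcp_rot: [[0.171, 0.985, 0.001], [0.985, -0.171, -0.001], [-0.0, 0.001, -1.0]]
ft_force: [-0.3, -0.4, -1.4]
gripper_width: 0.0215
grip_force: 58.7
```

Call:
carry_out:
  increments:
    - [[0,0,0,0,0,0,-1],[0,0,0,0,0,0,-1],[0,0,0,0,0,0,-1]]

```text
time: 9.02
position: [0.4874, -0.2775, 0.0541]
tcp_rot: [[0.171, 0.985, 0.001], [0.985, -0.171, -0.001], [-0.0, 0.001, -1.0]]
ft_force: [-0.6, -0.4, -0.8]
gripper_width: 0.0218
grip_force: 58.7
```

Call:
carry_out:
  increments:
    - [[0,0,20,0,0,0,-1],[0,0,30,0,0,0,-1],[0,0,30,0,0,0,-1],[0,0,20,0,0,0,-1],[0,0,0,0,0,0,-1],[0,0,0,0,0,0,-1]]

```text
time: 9.52
position: [0.4877, -0.2776, 0.1545]
tcp_rot: [[0.171, 0.985, 0.003], [0.985, -0.171, -0.001], [-0.0, 0.003, -1.0]]
ft_force: [0.3, 0.2, -1.5]
gripper_width: 0.0215
grip_force: 59.4
```

Call:
carry_out:
  increments:
    - [[-1.5,32,0,0,0,0,-1],[-1.5,33,0,0,0,0,-1],[-1.5,33,0,0,0,0,-1],[-1.5,33,0,0,0,0,-1],[-1.5,33,0,0,0,0,-1],[-1.5,32,0,0,0,0,-1],[-1,31,-20,0,0,0,-1],[-1,0,-10,0,0,0,-1]]

```text
time: 10.18
position: [0.475, -0.0441, 0.1212]
tcp_rot: [[0.164, 0.986, -0.003], [0.986, -0.164, 0.002], [0.002, -0.003, -1.0]]
ft_force: [-1.2, 0.1, -1.6]
gripper_width: 0.0215
grip_force: 59.4
```

Call:
carry_out:
  increments:
    - [[0,0,0,0,0,0,-1],[0,0,0,0,0,0,-1],[0,0,0,0,0,0,-1]]

```text
time: 10.43
position: [0.4759, -0.0516, 0.1232]
tcp_rot: [[0.173, 0.985, -0.001], [0.985, -0.173, -0.001], [-0.001, -0.0, -1.0]]
ft_force: [-0.6, 0.6, 0.3]
gripper_width: 0.0216
grip_force: 59.4
```

Run:
```python
from h import *
s=st();p=np.array(s['position']);print(np.round(p,4),np.round(s['ft_force'],1))
im=get('wrist','w5.png');H,S,V=masks(im)
for c,q,l in comps((H>14)&(H<36)&(S>110)&(V>90),300,9000,(240,400,200,380)): 
    cs=cv2.findContours(l.astype(np.uint8),cv2.RETR_EXTERNAL,cv2.CHAIN_APPROX_NONE)[0];e=cv2.minEnclosingCircle(cs[0]);print(c,q,e)
print([proj(im,[*(p[:2]+d),p[2]+.016],True) for d in [(0,0),(0,.002)]],proj(im,[.4766,-.0481,.055],True))
F=cv2.cvtColor(im['frame'],cv2.COLOR_RGB2BGR)
cv2.imwrite('pics/w5c.png',cv2.resize(F[80:390,180:460],None,fx=1.9,fy=1.9,interpolation=cv2.INTER_CUBIC))
```

```text
[ 0.4759 -0.0516  0.1232] [-0.6  0.6  0.3]
[317.88153153 250.67297297] [ 295  212   47   76 2220] ((318.0407409667969, 249.6110076904297), 37.72734451293945)
[(np.float64(316.80323601293037), np.float64(269.4659837096845)), (np.float64(316.04896388413937), np.float64(265.7943488106718))] (np.float64(317.1869048338787), np.float64(206.19358882822272))
```

View pics/w5c.png

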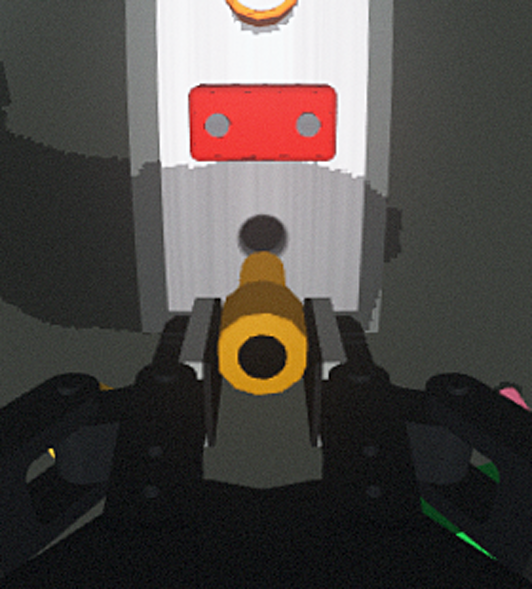

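The bolt head is at (318,265) and hole b at (318,203), so they line up across. In y the bolt has to go about 2.3 mm further, then down in steps.

Call:
carry_out:
  increments:
    - [[0,2.3,0,0,0,0,-1],[0,0,-10,0,0,0,-1],[0,0,-8,0,0,0,-1],[0,0,-5,0,0,0,-1],[0,0,-5,0,0,0,-1],[0,0,0,0,0,0,-1]]

```text
time: 10.98
position: [0.4756, -0.0484, 0.0945]
tcp_rot: [[0.172, 0.985, -0.001], [0.985, -0.172, -0.0], [-0.0, -0.001, -1.0]]
ft_force: [-0.1, 0.3, -0.4]
gripper_width: 0.0215
grip_force: 59.4
```

Call:
carry_out:
  increments:
    - [[0,0,-5,0,0,0,-1],[0,0,-4,0,0,0,-1],[0,0,0,0,0,0,-1]]

```text
time: 11.23
position: [0.4758, -0.0482, 0.0857]
tcp_rot: [[0.171, 0.985, -0.001], [0.985, -0.171, -0.0], [-0.0, -0.001, -1.0]]
ft_force: [-0.1, 1.2, -1.0]
gripper_width: 0.0217
grip_force: 59.4
```

Entered without resistance. Continue down.

Call:
carry_out:
  increments:
    - [[0,0,-7,0,0,0,-1],[0,0,-6,0,0,0,-1],[0,0,0,0,0,0,-1]]

```text
time: 11.48
position: [0.4757, -0.0481, 0.0722]
tcp_rot: [[0.171, 0.985, -0.001], [0.985, -0.171, -0.0], [-0.0, -0.001, -1.0]]
ft_force: [-1.4, 0.4, -1.6]
gripper_width: 0.0209
grip_force: 59.4
```

Call:
carry_out:
  increments:
    - [[0,0,-5,0,0,0,-1],[0,0,-5,0,0,0,-1],[0,0,-1,0,0,0,-1],[0,0,0,0,0,0,-1]]

```text
time: 11.82
position: [0.4758, -0.0482, 0.0618]
tcp_rot: [[0.171, 0.985, -0.001], [0.985, -0.171, 0.0], [-0.0, -0.001, -1.0]]
ft_force: [0.9, -0.8, -2.5]
gripper_width: 0.0214
grip_force: 59.4
```

Call:
carry_out:
  increments:
    - [[0,0,-1.5,0,0,0,-1],[0,0,0,0,0,0,-1],[0,0,0,0,0,0,0.06],[0,0,0,0,0,0,0.06],[0,0,0,0,0,0,0.06],[0,0,20,0,0,0,0.06],[0,0,25,0,0,0,0.06],[0,0,20,0,0,0,0.06]]

```text
time: 12.48
position: [0.4758, -0.0483, 0.1268]
tcp_rot: [[0.172, 0.985, -0.001], [0.985, -0.172, -0.0], [-0.0, -0.001, -1.0]]
ft_force: [1.0, 0.4, 0.3]
gripper_width: 0.0451
grip_force: 0.0
```

Call:
carry_out:
  increments:
    - [[5,30,0,0,0,0,0.06],[6,30,0,0,0,0,0.06],[5,29,0,0,0,0,0.06],[0,0,0,0,0,0,0.06],[0,0,0,0,0,0,0.06],[0,0,0,0,0,0,0.06]]

```text
time: 12.98
position: [0.4917, 0.0406, 0.1258]
tcp_rot: [[0.171, 0.985, -0.0], [0.985, -0.171, -0.0], [-0.0, -0.0, -1.0]]
ft_force: [-0.6, -0.5, 0.1]
gripper_width: 0.0451
grip_force: 0.0
```

Run:
```python
from h import *
s=st();p=np.array(s['position']);print(np.round(p,4),np.round(s['ft_force'],1))
im=get('wrist','w6.png');H,S,V=masks(im)
for c,q,l in comps((H>4)&(H<22)&(S>110)&(V>90),200,9000,(220,420,150,380)): 
    cs=cv2.findContours(l.astype(np.uint8),cv2.RETR_EXTERNAL,cv2.CHAIN_APPROX_NONE)[0];print(c,q)
print(proj(im,[.4919,.0408,.099],True))
F=cv2.cvtColor(im['frame'],cv2.COLOR_RGB2BGR)
cv2.imwrite('pics/w6c.png',cv2.resize(F[120:390,180:460],None,fx=1.9,fy=1.9,interpolation=cv2.INTER_CUBIC))
side=get('side');G=cv2.cvtColor(side['frame'],cv2.COLOR_RGB2BGR)
cv2.imwrite('pics/w6s.png',np.hstack([cv2.resize(F[120:390,180:460],(400,386)),cv2.resize(G[150:270,250:374],(400,386),interpolation=cv2.INTER_CUBIC)]))
```

```text
[0.4917 0.0406 0.1258] [-0.6 -0.5  0.1]
[317.02576809 216.1555996 ] [ 298  195   39   56 1009]
[317.53018373 308.81102362] [304 300  28  21 381]
(np.float64(317.1430573754247), np.float64(233.27084377823155))
```

View pics/w6s.png

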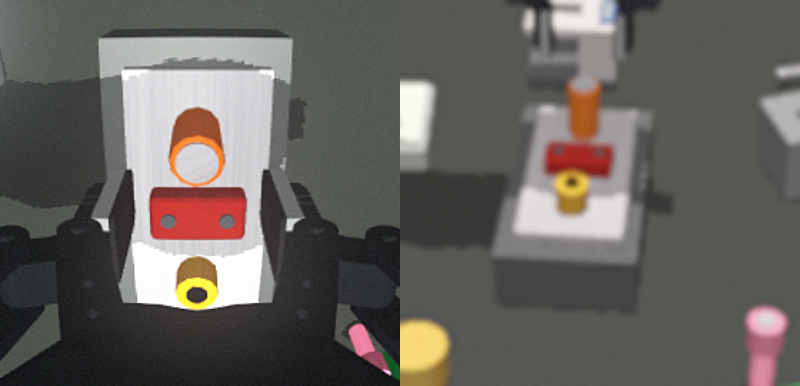

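Drift and bolt both look seated: orange top at px (318,232), yellow head below the red block. I pull the drift.

Call:
carry_out:
  increments:
    - [[0,0.4,-20,0,0,0,0.06],[0,0,-25,0,0,0,0.06],[0,0,-13,0,0,0,0.06],[0,0,0,0,0,0,0.06],[0,0,0,0,0,0,-1],[0,0,0,0,0,0,-1],[0,0,0,0,0,0,-1],[0,0,0,0,0,0,-1]]

```text
time: 13.75
position: [0.4918, 0.0406, 0.0685]
tcp_rot: [[0.172, 0.985, 0.0], [0.985, -0.172, -0.0], [-0.0, 0.0, -1.0]]
ft_force: [-2.7, -3.5, 1.7]
gripper_width: 0.022
grip_force: 58.8
```

Call:
carry_out:
  increments:
    - [[0,0,0,0,0,0,-1],[0,0,10,0,0,0,-1],[0,0,10,0,0,0,-1],[0,0,15,0,0,0,-1],[0,0,20,0,0,0,-1],[0,0,25,0,0,0,-1],[0,0,0,0,0,0,-1]]

```text
time: 14.33
position: [0.494, 0.0418, 0.1522]
tcp_rot: [[0.171, 0.985, 0.006], [0.985, -0.171, 0.002], [0.003, 0.005, -1.0]]
ft_force: [1.0, -0.9, -1.4]
gripper_width: 0.0222
grip_force: 59.3
```

Call:
carry_out:
  increments:
    - [[30,1.5,0,0,0,0,-1],[30,1.5,0,0,0,0,-1],[30,1.5,0,0,0,0,-1],[30,1.5,0,0,0,0,-1],[30,1.5,0,0,0,0,-1],[27,1,0,0,0,0,-1],[0,0,0,0,0,0,-1],[0,0,0,0,0,0,-1]]

```text
time: 15.0
position: [0.6699, 0.0503, 0.1478]
tcp_rot: [[0.17, 0.985, 0.001], [0.985, -0.17, -0.0], [-0.0, 0.001, -1.0]]
ft_force: [-1.2, 0.9, -2.1]
gripper_width: 0.0225
grip_force: 59.6
```

Call:
carry_out:
  increments:
    - [[0,0,0,0,0,0,-1]]

```text
time: 15.08
position: [0.6681, 0.05, 0.1478]
tcp_rot: [[0.171, 0.985, -0.001], [0.985, -0.171, 0.0], [-0.0, -0.001, -1.0]]
ft_force: [0.2, -1.2, -0.4]
gripper_width: 0.0224
grip_force: 59.6
```

Run:
```python
from cad import *
im=caddy()
F=im['frame'];print(F[225:245,295:345].min(axis=2).min())
H,S,V=masks(im)
for c,q,l in comps((V<105),3,60,(292,345,222,248)): print('hole',c,q[4],np.round(onz(im,*c,.055)*1000,0))
```

```text
tcp [668.1  50.  147.8] [ 0.2 -1.2 -0.4] w 0.0224 t 15.0833
caddy [ 546.2 -301.6] [190.4 129.9] 6.09
gauge [484.8 315.1] [383.6 230.7] 19.61
66
hole [342. 222.] 5 [523. -73.  55.]
hole [301.5        234.27272727] 22 [492.  40.  55.]
hole [333.5 237.5] 4 [480. -48.  55.]
```

The plate has stayed in line: hole a is now at (492,40), over the foot's hole. I lower the drift into its stand.

Call:
carry_out:
  increments:
    - [[0,-0.3,-12,0,0,0,-1],[0,0,-12,0,0,0,-1],[0,0,-8,0,0,0,-1],[0,0,-8,0,0,0,-1],[0,0,-8,0,0,0,-1],[0,0,-8,0,0,0,-1],[0,0,0,0,0,0,-1]]

```text
time: 15.72
position: [0.6681, 0.0494, 0.0897]
tcp_rot: [[0.171, 0.985, -0.003], [0.985, -0.171, -0.0], [-0.001, -0.002, -1.0]]
ft_force: [-0.8, -0.5, -1.4]
gripper_width: 0.0222
grip_force: 59.6
```

Call:
carry_out:
  increments:
    - [[0,0,-8,0,0,0,-1],[0,0,-8,0,0,0,-1],[0,0,-7,0,0,0,-1],[0,0,0,0,0,0,-1]]

```text
time: 16.05
position: [0.6683, 0.0495, 0.0681]
tcp_rot: [[0.171, 0.985, -0.002], [0.985, -0.171, 0.0], [0.0, -0.002, -1.0]]
ft_force: [-2.0, -0.2, -1.4]
gripper_width: 0.0228
grip_force: 60.7
```

Call:
carry_out:
  increments:
    - [[0,0,-1.5,0,0,0,-1],[0,0,0,0,0,0,-1],[0,0,0,0,0,0,0.06],[0,0,0,0,0,0,0.06],[0,0,0,0,0,0,0.06],[0,0,25,0,0,0,0.06],[0,0,35,0,0,0,0.06],[0,0,30,0,0,0,0.06]]

```text
time: 16.72
position: [0.669, 0.0492, 0.1579]
tcp_rot: [[0.172, 0.985, -0.001], [0.985, -0.172, -0.001], [-0.001, -0.001, -1.0]]
ft_force: [-0.2, 0.2, 0.3]
gripper_width: 0.045
grip_force: 0.0
```

Call:
carry_out:
  increments:
    - [[-15,-39.5,0,0,0,0,0.06],[-15,-39.5,0,0,0,0,0.06],[-15,-39.5,0,0,0,0,0.06],[-15,-39.5,0,0,0,0,0.06],[-15,-39.5,0,0,0,0,0.06],[-15,-39.5,0,0,0,0,0.06],[-15,-39.5,0,0,0,0,0.06],[-16,-40,0,0,0,0,0.06]]

```text
time: 17.38
position: [0.5494, -0.2638, 0.1572]
tcp_rot: [[0.171, 0.985, 0.001], [0.985, -0.171, -0.0], [-0.0, 0.001, -1.0]]
ft_force: [1.4, -1.3, 0.1]
gripper_width: 0.0454
grip_force: 0.0
```

Call:
carry_out:
  increments:
    - [[0,0,0,0,0,0,0.06],[0,0,0,0,0,0,0.06],[0,0,0,0,0,0,0.06],[0,0,0,0,0,0,0.06]]

```text
time: 17.72
position: [0.5508, -0.2605, 0.157]
tcp_rot: [[0.169, 0.986, 0.0], [0.986, -0.169, 0.001], [0.001, -0.0, -1.0]]
ft_force: [0.3, 0.4, -0.5]
gripper_width: 0.0452
grip_force: 0.0
```

```bash
cat >> cad.py <<'E'
def bolts(z=.07,col='y'):
    "top-rim centre of yellow heads seen by the wrist: lower arc of the outer outline is the top rim"
    s=st();im=get('wrist');H,S,V=masks(im);print('tcp',np.round(np.array(s['position'])*1000,1),s['gripper_width'],s['time'])
    m=(H>16)&(H<36)&(S>120)&(V>190)
    for c,q,l in comps(m,60,4000,(120,520,60,330)):
        cs=cv2.findContours(l.astype(np.uint8),cv2.RETR_EXTERNAL,cv2.CHAIN_APPROX_NONE)[0]
        e=cv2.minAreaRect(max(cs,key=len)); print('yel',np.round(c,0),q[2:],np.round(onz(im,*e[0],z,True)*1000,1))
    return im
E
python3 - <<'E'
from cad import *
im=bolts()
print(np.round(proj(im,[.5465,-.269,.07],True),1))
t=get('top');H,S,V=masks(t)
a=cv2.cvtColor(im['frame'],cv2.COLOR_RGB2BGR)[80:330,180:480];b=cv2.cvtColor(t['frame'],cv2.COLOR_RGB2BGR)[150:260,270:402]
cv2.imwrite('pics/w7.png',np.hstack([cv2.resize(a,(480,400)),cv2.resize(b,(320,400))]))
E
```

```text
tcp [ 550.8 -260.5  157. ] 0.04520806668290337 17.7167
yel [125. 116.] [ 13  42 405] [ 405.9 -159.2   70. ]
yel [315. 213.] [ 29  28 420] [ 547.3 -268.4   70. ]
yel [276. 293.] [ 14  20 145] [ 500.1 -337.1   70. ]
[313.6 214.3]
```

View pics/w7.png

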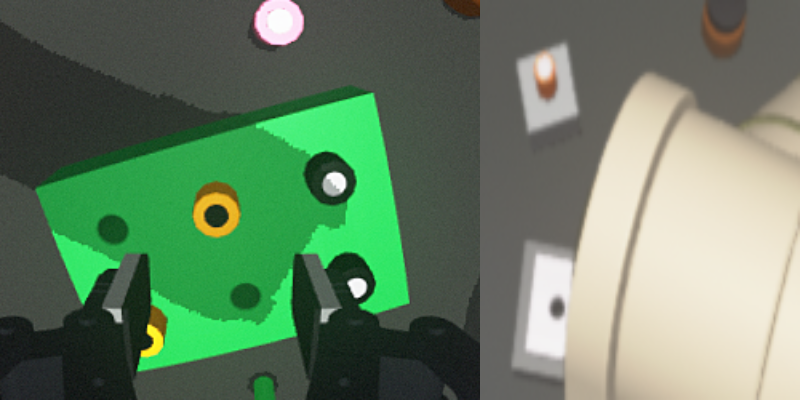

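The second yellow bolt is at px (315,213), about (547,-268) mm, and the drift stands upright in its stand. I go down and grip the bolt.

Call:
carry_out:
  increments:
    - [[-3.5,-7.5,-10,0,0,0,0.06],[0,0,-28,0,0,0,0.06],[0,0,-28,0,0,0,0.06],[0,0,-28,0,0,0,0.06],[0,0,-8,0,0,0,0.06],[0,0,0,0,0,0,-1],[0,0,0,0,0,0,-1],[0,0,0,0,0,0,-1]]

```text
time: 18.48
position: [0.5471, -0.2699, 0.0564]
tcp_rot: [[0.171, 0.985, 0.001], [0.985, -0.171, -0.001], [-0.001, 0.001, -1.0]]
ft_force: [-0.6, 0.3, -0.5]
gripper_width: 0.0217
grip_force: 58.7
```

Call:
carry_out:
  increments:
    - [[0,0,0,0,0,0,-1],[0,0,0,0,0,0,-1],[0,0,0,0,0,0,-1]]

```text
time: 18.73
position: [0.547, -0.2695, 0.0563]
tcp_rot: [[0.171, 0.985, 0.001], [0.985, -0.171, -0.001], [-0.0, 0.001, -1.0]]
ft_force: [0.6, 0.1, -0.9]
gripper_width: 0.0215
grip_force: 58.7
```

Call:
carry_out:
  increments:
    - [[0,0,20,0,0,0,-1],[0,0,30,0,0,0,-1],[0,0,30,0,0,0,-1],[0,0,20,0,0,0,-1],[-6,38,0,0,0,0,-1],[-7,38,0,0,0,0,-1],[-7,39,0,0,0,0,-1],[-7,39,0,0,0,0,-1]]

```text
time: 19.4
position: [0.519, -0.1141, 0.156]
tcp_rot: [[0.172, 0.985, 0.001], [0.985, -0.172, 0.0], [0.0, 0.001, -1.0]]
ft_force: [0.3, -0.3, -1.4]
gripper_width: 0.0213
grip_force: 59.4
```

Call:
carry_out:
  increments:
    - [[-7,38,0,0,0,0,-1],[-7,38,0,0,0,0,-1],[-7,39,0,0,0,0,-1],[-6.5,38.5,-10,0,0,0,-1],[0,0,-20,0,0,0,-1],[0,0,0,0,0,0,-1],[0,0,0,0,0,0,-1],[0,0,0,0,0,0,-1]]

```text
time: 20.07
position: [0.4924, 0.0369, 0.126]
tcp_rot: [[0.173, 0.985, 0.001], [0.985, -0.173, -0.0], [-0.0, 0.001, -1.0]]
ft_force: [0.2, -0.1, -1.1]
gripper_width: 0.0214
grip_force: 59.3
```

Run:
```python
from cad import *
s=st();p=np.array(s['position']);print(np.round(p,4),np.round(s['ft_force'],1))
im=get('wrist','w8.png')
print(proj(im,[*p[:2],p[2]+.014],True),proj(im,[.4919,.0408,.055],True))
F=cv2.cvtColor(im['frame'],cv2.COLOR_RGB2BGR)
cv2.imwrite('pics/w8c.png',cv2.resize(F[130:330,220:420],(600,600),interpolation=cv2.INTER_CUBIC))
```

```text
[0.4924 0.0369 0.126 ] [ 0.2 -0.1 -1.1]
(np.float64(316.8901114586771), np.float64(267.30185509887434)) (np.float64(315.34311508348304), np.float64(204.7252421149922))
```

View pics/w8c.png

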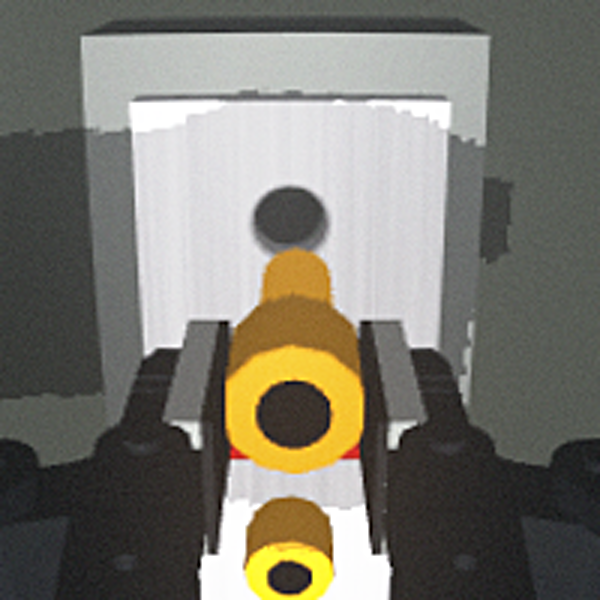

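Hole a is at px (317,203) and the bolt head at (318,267), so the bolt must go about (-0.8, +4.5) mm and then down.

Call:
carry_out:
  increments:
    - [[-0.8,4.5,0,0,0,0,-1],[0,0,-12,0,0,0,-1],[0,0,-8,0,0,0,-1],[0,0,-5,0,0,0,-1],[0,0,-5,0,0,0,-1],[0,0,0,0,0,0,-1]]

```text
time: 20.62
position: [0.4909, 0.0422, 0.0946]
tcp_rot: [[0.172, 0.985, -0.001], [0.985, -0.172, -0.0], [-0.0, -0.001, -1.0]]
ft_force: [-0.1, -0.0, -0.3]
gripper_width: 0.0214
grip_force: 59.4
```

Call:
carry_out:
  increments:
    - [[0,0,-5,0,0,0,-1],[0,0,-5,0,0,0,-1],[0,0,0,0,0,0,-1]]

```text
time: 20.87
position: [0.491, 0.0425, 0.0846]
tcp_rot: [[0.171, 0.985, -0.001], [0.985, -0.171, -0.0], [-0.0, -0.001, -1.0]]
ft_force: [0.4, 0.1, -0.9]
gripper_width: 0.0216
grip_force: 59.4
```

Call:
carry_out:
  increments:
    - [[0,0,-5,0,0,0,-1],[0,0,-5,0,0,0,-1],[0,0,-5,0,0,0,-1],[0,0,-5,0,0,0,-1],[0,0,0,0,0,0,-1]]

```text
time: 21.28
position: [0.4911, 0.0424, 0.0643]
tcp_rot: [[0.171, 0.985, -0.001], [0.985, -0.171, -0.0], [-0.0, -0.001, -1.0]]
ft_force: [-0.1, -0.4, -2.0]
gripper_width: 0.0214
grip_force: 59.4
```

Call:
carry_out:
  increments:
    - [[0,0,-2,0,0,0,-1],[0,0,0,0,0,0,-1],[0,0,0,0,0,0,-1]]

```text
time: 21.53
position: [0.4912, 0.0425, 0.0632]
tcp_rot: [[0.171, 0.985, -0.0], [0.985, -0.171, -0.0], [-0.0, -0.0, -1.0]]
ft_force: [0.4, -0.8, -1.8]
gripper_width: 0.0215
grip_force: 59.4
```

Call:
carry_out:
  increments:
    - [[0,0,-1,0,0,0,-1],[0,0,0,0,0,0,-1],[0,0,0,0,0,0,0.06],[0,0,0,0,0,0,0.06],[0,0,0,0,0,0,0.06],[0,0,25,0,0,0,0.06],[0,0,35,0,0,0,0.06],[0,0,30,0,0,0,0.06]]

```text
time: 22.2
position: [0.4907, 0.0423, 0.1533]
tcp_rot: [[0.172, 0.985, -0.002], [0.985, -0.172, -0.0], [-0.001, -0.002, -1.0]]
ft_force: [0.3, 0.5, 0.3]
gripper_width: 0.0452
grip_force: 0.0
```

Call:
carry_out:
  increments:
    - [[0.3,-37,0,0,0,0,0.06],[0.3,-37,0,0,0,0,0.06],[0.3,-37,0,0,0,0,0.06],[0.3,-37,0,0,0,0,0.06],[0.3,-37,0,0,0,0,0.06],[0.3,-37,0,0,0,0,0.06],[0.3,-37,0,0,0,0,0.06],[0.3,-37,0,0,0,0,0.06]]

```text
time: 22.87
position: [0.4932, -0.255, 0.1524]
tcp_rot: [[0.171, 0.985, 0.0], [0.985, -0.171, 0.0], [0.0, -0.0, -1.0]]
ft_force: [1.1, -0.1, 0.9]
gripper_width: 0.0454
grip_force: 0.0
```

Call:
carry_out:
  increments:
    - [[0.3,-37,0,0,0,0,0.06],[0.3,-36,0,0,0,0,0.06],[0,0,0,0,0,0,0.06],[0,0,0,0,0,0,0.06],[0,0,0,0,0,0,0.06]]

```text
time: 23.28
position: [0.4939, -0.3258, 0.152]
tcp_rot: [[0.172, 0.985, -0.001], [0.985, -0.172, 0.001], [0.001, -0.001, -1.0]]
ft_force: [0.5, -0.4, -0.0]
gripper_width: 0.0456
grip_force: 0.0
```

Run:
```python
from cad import *
im=bolts()
print(np.round(proj(im,[.4935,-.335,.07],True),1)); caddy()
```

```text
tcp [ 493.9 -325.8  152. ] 0.045603049061232165 23.2833
yel [320. 216.] [ 30  29 456] [ 494.2 -334.7   70. ]
[318.7 216.5]
tcp [ 494.2 -325.1  152. ] [-0.1 -0.5  1. ] w 0.0449 t 23.3333
caddy [ 622.4 -302.8] [110.4  41.4] 88.29
gauge [469.4 312.1] [230.6  76.1] 82.96
```

The gauge has been knocked: it is now at (469.4,312.1) with yaw -7.0°. The bolt is where I expected, so I grip it.

Call:
carry_out:
  increments:
    - [[0,-8.5,-10,0,0,0,0.06],[0,0,-28,0,0,0,0.06],[0,0,-28,0,0,0,0.06],[0,0,-25,0,0,0,0.06],[0,0,-6,0,0,0,0.06],[0,0,0,0,0,0,-1],[0,0,0,0,0,0,-1],[0,0,0,0,0,0,-1]]

```text
time: 24.05
position: [0.4947, -0.3353, 0.0564]
tcp_rot: [[0.171, 0.985, 0.001], [0.985, -0.171, -0.001], [-0.001, 0.001, -1.0]]
ft_force: [-0.5, -0.4, -1.5]
gripper_width: 0.0218
grip_force: 58.7
```

Call:
carry_out:
  increments:
    - [[0,0,0,0,0,0,-1],[0,0,0,0,0,0,-1],[0,0,0,0,0,0,-1]]

```text
time: 24.3
position: [0.4947, -0.3351, 0.0562]
tcp_rot: [[0.171, 0.985, 0.001], [0.985, -0.171, -0.001], [-0.0, 0.001, -1.0]]
ft_force: [-0.0, -0.5, -1.0]
gripper_width: 0.0214
grip_force: 58.8
```

Call:
carry_out:
  increments:
    - [[0,0,20,0,0,0,-1],[0,0,30,0,0,0,-1],[0,0,30,0,0,0,-1],[0,0,20,0,0,0,-1],[0,0,0,0,0,0,-1]]

```text
time: 24.72
position: [0.4959, -0.3363, 0.1598]
tcp_rot: [[0.172, 0.985, 0.006], [0.985, -0.172, -0.003], [-0.002, 0.007, -1.0]]
ft_force: [-0.2, 0.0, -1.1]
gripper_width: 0.0211
grip_force: 59.2
```

Run:
```python
from cad import *
im=caddy()
```

```text
tcp [ 495.9 -336.3  159.8] [-0.2  0.  -1.1] w 0.0211 t 24.7167
caddy [ 615.6 -300.9] [ 47.7 113.9] 5.69
gauge [469.4 312.1] [230.6  76.1] 82.96
```

Call:
carry_out:
  increments:
    - [[-3.8,36.8,0,0,0,0,-1],[-3.8,36.8,0,0,0,0,-1],[-3.8,36.8,0,0,0,0,-1],[-3.8,36.8,0,0,0,0,-1],[-3.8,36.8,0,0,0,0,-1],[-3.8,36.8,0,0,0,0,-1],[-3.8,36.8,0,0,0,0,-1],[-3.8,36.8,0,0,0,0,-1]]

```text
time: 25.43
position: [0.4628, -0.0388, 0.1545]
tcp_rot: [[0.171, 0.985, -0.001], [0.985, -0.171, -0.0], [-0.0, -0.001, -1.0]]
ft_force: [0.4, 0.2, -1.6]
gripper_width: 0.0215
grip_force: 59.2
```

Call:
carry_out:
  increments:
    - [[-3.8,36.8,0,0,0,0,-1],[-3.8,36.8,0,0,0,0,-1],[-3.8,36.8,0,0,0,0,-1],[-3.8,36.8,0,0,0,0,-1],[-3.8,36.8,0,0,0,0,-1],[-3.8,36.8,0,0,0,0,-1],[-3.8,36.8,0,0,0,0,-1],[-3.8,36.8,0,0,0,0,-1]]

```text
time: 26.1
position: [0.4323, 0.2555, 0.1545]
tcp_rot: [[0.171, 0.985, -0.001], [0.985, -0.171, -0.001], [-0.001, -0.001, -1.0]]
ft_force: [0.7, -0.3, -1.6]
gripper_width: 0.0213
grip_force: 59.2
```

Call:
carry_out:
  increments:
    - [[-3.8,36.8,0,0,0,0,-1],[-3.8,36.8,0,0,0,0,-1],[-3.8,36.8,0,0,0,0,-1],[-3.8,36.8,0,0,0,0,-1],[0,0,0,0,0,0,-1],[0,0,0,0,0,0,-1],[0,0,0,0,0,0,-1]]

```text
time: 26.68
position: [0.4177, 0.4002, 0.1543]
tcp_rot: [[0.171, 0.985, -0.001], [0.985, -0.171, -0.002], [-0.002, -0.001, -1.0]]
ft_force: [-0.4, -0.7, -0.6]
gripper_width: 0.0212
grip_force: 59.2
```

Run:
```python
from cad import *
s=st();p=np.array(s['position']);print(np.round(p,4),np.round(s['tcp_rot'],3)[:,1])
im=get('wrist','w9.png')
print([np.round(proj(im,[*q,.06],True),0) for q in [(.4793,.3925),(.4727,.3389),(.4661,.2853),(.4595,.2317)]],proj(im,[*p[:2],p[2]+.014],True))
```

```text
[0.4177 0.4002 0.1543] [ 0.985 -0.171 -0.001]
[array([394., 197.]), array([391., 256.]), array([388., 306.]), array([385., 346.])] (np.float64(316.819348369733), np.float64(267.3803168900745))
```

View pics/w9.png

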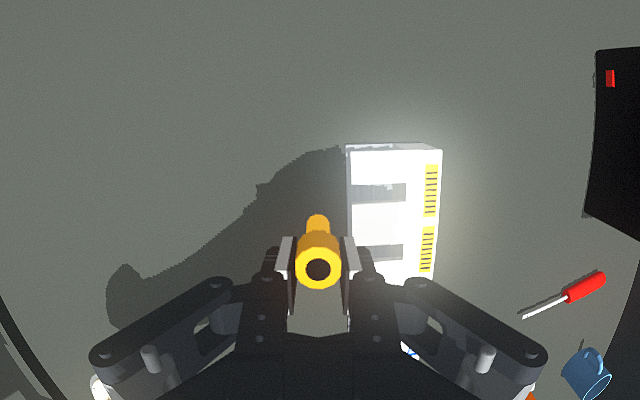

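The notch c1 shows at px (350–406, 183–202), about 5 px above my prediction. I measure its outline on the gauge's top plane.

Run:
```python
from cad import *
im=get('wrist');g=cv2.cvtColor(im['frame'],cv2.COLOR_RGB2GRAY).astype(int)
print(g[176:210,380].tolist()); print(g[176:210,362].tolist()); print(g[192,340:415].tolist())
P=lambda u,v:np.round(onz(im,u,v,.06,True)*1000,1)[:2]
print('top corners',P(348,150),P(441,151),'c1 end',P(405.5,192),'front',P(350,193),'rims',P(380,183),P(380,202),'c2',P(403,252),'rims2',P(380,244),P(380,261))
```

```text
[255, 255, 255, 255, 255, 255, 253, 230, 214, 185, 182, 187, 190, 188, 187, 187, 185, 185, 185, 187, 188, 187, 187, 197, 198, 201, 248, 255, 253, 253, 254, 253, 253, 253]
[255, 255, 255, 255, 255, 255, 255, 245, 164, 176, 179, 176, 179, 180, 176, 178, 176, 178, 175, 171, 174, 175, 175, 174, 185, 183, 206, 240, 255, 253, 253, 253, 253, 253]
[113, 121, 119, 119, 121, 111, 157, 166, 165, 170, 173, 171, 171, 171, 171, 175, 177, 180, 173, 175, 177, 176, 176, 179, 180, 180, 180, 183, 178, 181, 182, 186, 186, 190, 185, 184, 186, 187, 189, 182, 185, 190, 191, 187, 188, 187, 190, 185, 189, 190, 195, 192, 201, 199, 196, 196, 196, 197, 196, 197, 196, 201, 197, 197, 193, 255, 255, 255, 255, 255, 255, 255, 255, 255, 255]
top corners [448.4 435.1] [524.1 423. ] c1 end [490.1 393.8] front [444.8 400.8] rims [469.9 404.9] [468.  389.1] c2 [483.7 339.8] rims2 [464.1 351.7] [462.5 335.1]
```

Measured length and width fit the notch (45.3 mm, about 16 mm). Seat c1 is at about (482.7,395.2) and the gauge's x axis is about (0.991,-0.13). I move onto the notch line and lower.

Call:
carry_out:
  increments:
    - [[0,3.3,-20,0,0,0,-1],[0,0,-25,0,0,0,-1],[0,0,-25,0,0,0,-1],[0,0,-13.5,0,0,0,-1],[0,0,0,0,0,0,-1],[0,0,0,0,0,0,-1]]

```text
time: 27.28
position: [0.4186, 0.4028, 0.0716]
tcp_rot: [[0.173, 0.985, -0.001], [0.985, -0.173, -0.001], [-0.001, -0.001, -1.0]]
ft_force: [-0.2, -0.3, -0.9]
gripper_width: 0.0216
grip_force: 59.2
```

Call:
carry_out:
  increments:
    - [[8,-1,0,0,0,0,-1],[8,-1,0,0,0,0,-1],[0,0,0,0,0,0,-1],[0,0,0,0,0,0,-1]]

```text
time: 27.62
position: [0.4355, 0.4024, 0.0727]
tcp_rot: [[0.173, 0.985, 0.002], [0.985, -0.173, 0.001], [0.001, 0.001, -1.0]]
ft_force: [0.3, 0.3, -0.8]
gripper_width: 0.0214
grip_force: 59.2
```

Run:
```python
from cad import *
s=st();p=np.array(s['position']);print(np.round(p,4),np.round(s['ft_force'],1))
im=get('wrist');F=cv2.cvtColor(im['frame'],cv2.COLOR_RGB2BGR)
print([proj(im,[*q,.06],True) for q in [(.4827,.3952),(.445,.4001)]],proj(im,[*p[:2],p[2]+.014],True),proj(im,[*p[:2],.06],True))
cv2.imwrite('pics/w10.png',cv2.resize(F[180:330,250:450],(800,600),interpolation=cv2.INTER_CUBIC))
```

```text
[0.4355 0.4024 0.0727] [ 0.3  0.3 -0.8]
[(np.float64(401.85043937330715), np.float64(240.71195867434028)), (np.float64(334.63661798215014), np.float64(244.5793553546984))] (np.float64(316.9442707036983), np.float64(267.3384939767595)) (np.float64(316.9628275522932), np.float64(243.6704200169713))
```

View pics/w10.png

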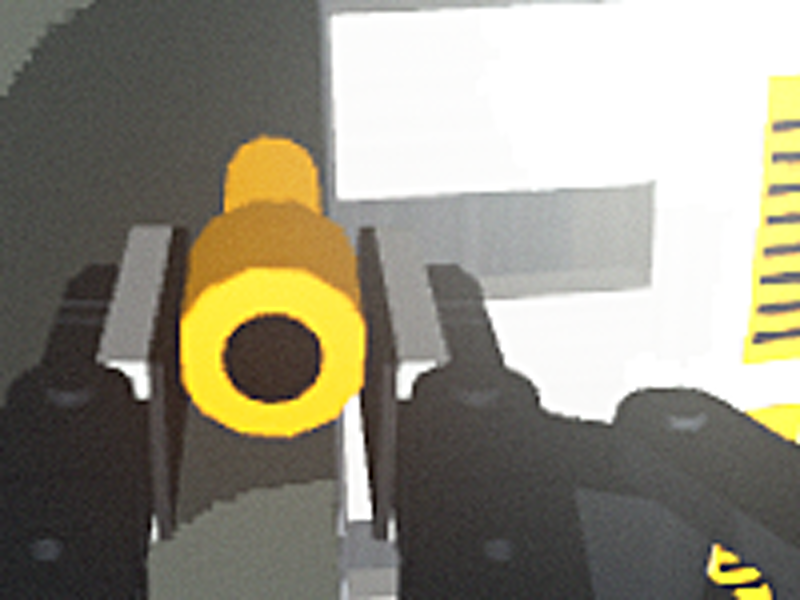

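Notch centre line and bolt agree to within about 0.5 mm: bolt axis row 244, notch end at px (414,238). I slide in.

Call:
carry_out:
  increments:
    - [[7,-0.9,-1.5,0,0,0,-1],[7,-0.9,0,0,0,0,-1],[7,-0.9,0,0,0,0,-1],[0,0,0,0,0,0,-1]]

```text
time: 28.0
position: [0.4574, 0.3993, 0.0704]
tcp_rot: [[0.173, 0.985, 0.002], [0.985, -0.173, 0.0], [0.0, 0.002, -1.0]]
ft_force: [1.5, 0.1, -1.2]
gripper_width: 0.0217
grip_force: 59.2
```

Call:
carry_out:
  increments:
    - [[7,-0.9,0,0,0,0,-1],[7,-0.9,0,0,0,0,-1],[7,-0.9,0,0,0,0,-1],[0,0,0,0,0,0,-1]]

```text
time: 28.33
position: [0.4783, 0.3965, 0.0704]
tcp_rot: [[0.173, 0.985, 0.002], [0.985, -0.173, 0.0], [0.0, 0.002, -1.0]]
ft_force: [0.0, -0.2, -0.9]
gripper_width: 0.0217
grip_force: 59.2
```

Call:
carry_out:
  increments:
    - [[3,-0.4,0,0,0,0,-1],[2,-0.2,0,0,0,0,-1],[0,0,0,0,0,0,-1],[0,0,0,0,0,0,-1]]

```text
time: 28.67
position: [0.4811, 0.3964, 0.0702]
tcp_rot: [[0.171, 0.985, -0.0], [0.985, -0.171, -0.0], [-0.0, -0.0, -1.0]]
ft_force: [0.0, -0.1, -1.2]
gripper_width: 0.0213
grip_force: 59.2
```

Not at the wall yet. I keep nudging until there is contact.

Call:
carry_out:
  increments:
    - [[1.5,-0.2,0,0,0,0,-1],[0,0,0,0,0,0,-1],[0,0,0,0,0,0,-1]]

```text
time: 28.92
position: [0.4824, 0.3963, 0.0702]
tcp_rot: [[0.171, 0.985, -0.0], [0.985, -0.171, -0.0], [-0.0, -0.0, -1.0]]
ft_force: [-1.5, 0.6, -1.7]
gripper_width: 0.0215
grip_force: 59.2
```

Call:
carry_out:
  increments:
    - [[1,-0.1,0,0,0,0,-1],[0,0,0,0,0,0,-1],[0,0,0,0,0,0,-1]]

```text
time: 29.17
position: [0.4826, 0.3963, 0.0702]
tcp_rot: [[0.171, 0.985, -0.002], [0.985, -0.171, -0.0], [-0.001, -0.002, -1.0]]
ft_force: [-5.0, 0.5, 2.0]
gripper_width: 0.0214
grip_force: 59.5
```

Wall contact at -5 N. I lower the bolt, release, and go to the black bolts.

Call:
carry_out:
  increments:
    - [[0,0,-1.5,0,0,0,-1],[0,0,-0.7,0,0,0,-1],[0,0,0,0,0,0,0.06],[0,0,0,0,0,0,0.06],[0,0,0,0,0,0,0.06],[0,0,25,0,0,0,0.06],[0,0,35,0,0,0,0.06],[0,0,25,0,0,0,0.06]]

```text
time: 29.83
position: [0.4848, 0.3957, 0.1549]
tcp_rot: [[0.172, 0.985, 0.001], [0.985, -0.172, -0.0], [0.0, 0.001, -1.0]]
ft_force: [0.3, 0.7, -0.5]
gripper_width: 0.0453
grip_force: 0.0
```

Call:
carry_out:
  increments:
    - [[0,0,0,0,0,0,0.06],[0,0,0,0,0,0,0.06]]

```text
time: 30.0
position: [0.4849, 0.3966, 0.1547]
tcp_rot: [[0.172, 0.985, 0.003], [0.985, -0.172, 0.002], [0.003, 0.003, -1.0]]
ft_force: [-0.2, 0.0, -0.9]
gripper_width: 0.0454
grip_force: 0.0
```

Run:
```python
from cad import *
im=get('wrist');F=cv2.cvtColor(im['frame'],cv2.COLOR_RGB2BGR);p=np.array(st()['position']);print(p)
print([proj(im,[*q,.082],True) for q in [(.4829,.3963)]])
H,S,V=masks(im)
for c,q,l in comps((H>16)&(H<36)&(S>120)&(V>190),100,4000,(260,380,140,300)): print(c,q,np.round(onz(im,*c,.082,True)*1000,1))
cv2.imwrite('pics/w11.png',cv2.resize(F[100:300,220:500],(560,400),interpolation=cv2.INTER_CUBIC))
```

```text
[0.48402219 0.39622671 0.15345595]
[(np.float64(314.2326835077512), np.float64(210.0746685067351))]
[349.47532468 189.98961039] [343 173  14  37 385] [510.6 406.9  82. ]
[313.6240458  209.38740458] [299 196  30  29 524] [482.6 396.9  82. ]
[349.82432432 219.04054054] [344 211  14  16 148] [507.7 384.8  82. ]
[350.57457213 257.200489  ] [344 236  14  47 409] [504.  353.1  82. ]
```

View pics/w11.png

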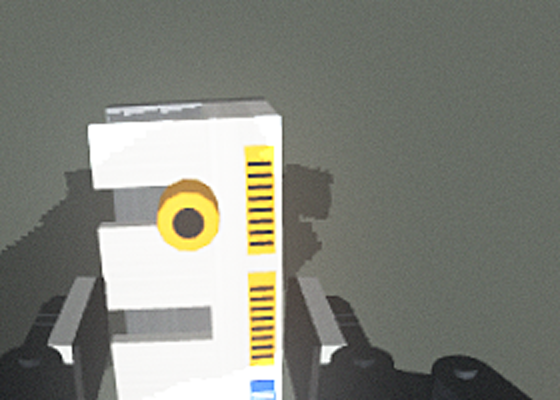

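The bolt hangs at the notch's end: head at px (314,209), seat (482.6,396.9). All 14 pictures are used, so from here I work by numbers. Next are the black bolts.

Call:
carry_out:
  increments:
    - [[6.7,-36.4,0,0,0,0,0.06],[6.7,-36.4,0,0,0,0,0.06],[6.7,-36.4,0,0,0,0,0.06],[6.7,-36.4,0,0,0,0,0.06],[6.7,-36.4,0,0,0,0,0.06],[6.7,-36.4,0,0,0,0,0.06],[6.7,-36.4,0,0,0,0,0.06],[6.7,-36.4,0,0,0,0,0.06]]

```text
time: 30.72
position: [0.5369, 0.1029, 0.1519]
tcp_rot: [[0.171, 0.985, -0.002], [0.985, -0.171, -0.001], [-0.001, -0.001, -1.0]]
ft_force: [0.6, -0.1, 0.6]
gripper_width: 0.0455
grip_force: 0.0
```

Call:
carry_out:
  increments:
    - [[6.7,-36.4,0,0,0,0,0.06],[6.7,-36.4,0,0,0,0,0.06],[6.7,-36.4,0,0,0,0,0.06],[6.7,-36.4,0,0,0,0,0.06],[6.7,-36.4,0,0,0,0,0.06],[6.7,-36.4,0,0,0,0,0.06],[6.7,-36.4,0,0,0,0,0.06],[6.7,-36.4,0,0,0,0,0.06]]

```text
time: 31.38
position: [0.5903, -0.1882, 0.1517]
tcp_rot: [[0.172, 0.985, -0.002], [0.985, -0.172, 0.0], [-0.0, -0.002, -1.0]]
ft_force: [2.0, 0.8, 0.1]
gripper_width: 0.0451
grip_force: 0.0
```

Call:
carry_out:
  increments:
    - [[6.7,-36.4,0,0,0,0,0.06],[6.7,-36.4,0,0,0,0,0.06],[0,0,0,0,0,0,0.06],[0,0,0,0,0,0,0.06],[0,0,0,0,0,0,0.06]]

```text
time: 31.8
position: [0.6036, -0.2586, 0.1516]
tcp_rot: [[0.172, 0.985, -0.002], [0.985, -0.172, 0.001], [0.001, -0.002, -1.0]]
ft_force: [0.5, 0.6, 0.3]
gripper_width: 0.0453
grip_force: 0.0
```

```bash
cat >> cad.py <<'E'
def black(est,z=.07):
    "black heads: non-green dark body gives the outline; print outline box, its lower-arc rim centre and bright socket centroid"
    s=st();im=get('wrist');H,S,V=masks(im);print('tcp',np.round(np.array(s['position'])*1000,1),s['time'])
    for e in est:
        u,v=proj(im,[*e,z],True);u,v=int(u),int(v);w=32
        box=(max(u-w,0),u+w,max(v-w,0),min(v+w,400))
        m=~((H>45)&(H<80)&(S>90));print('pred',u,v)
        for c,q,l in comps(m,100,3000,box): print(' blob',np.round(c,0),q,np.round(onz(im,q[0]+q[2]/2,q[1]+q[3]-q[2]/2,z,True)*1000,1))
        for c,q,l in comps((S<60)&(V>110),15,900,box): print(' bright',np.round(c,1),q,np.round(onz(im,*c,z,True)*1000,1))
    return im
E
python3 - <<'E'
from cad import *
black([(.6065,-.2628),(.6129,-.3224)]); caddy()
E
```

```text
tcp [ 603.6 -258.6  151.6] 31.8
pred 322 209
 blob [322. 208.] [309 196  23  23 288] [ 605.6 -260.7   70. ]
 bright [322.9 209.6] [315 202  16  16 194] [ 607.1 -262.7   70. ]
pred 341 275
 blob [342. 275.] [335 268  16  15 179] [ 614.1 -322.5   70. ]
 blob [347. 300.] [309 271  64  36 650] [ 612.5 -322.2   70. ]
 bright [342.3 275. ] [336 269  14  13 140] [ 613.5 -322.4   70. ]
tcp [ 603.8 -257.7  151.9] [-0.9  0.4  0.5] w 0.0451 t 31.85
caddy [ 526.2 -323.2] [145.9  90.1] 5.9
gauge [469.3 311.9] [231.1  76.3] 82.91
```

The first black bolt is at (607,-262.7), within 1 mm of the prediction. I grip it.

Call:
carry_out:
  increments:
    - [[3.2,-4,-10,0,0,0,0.06],[0,0,-28,0,0,0,0.06],[0,0,-28,0,0,0,0.06],[0,0,-24,0,0,0,0.06],[0,0,-6,0,0,0,0.06],[0,0,0,0,0,0,-1],[0,0,0,0,0,0,-1],[0,0,0,0,0,0,-1]]

```text
time: 32.57
position: [0.6078, -0.2631, 0.0581]
tcp_rot: [[0.171, 0.985, 0.001], [0.985, -0.171, -0.0], [-0.0, 0.001, -1.0]]
ft_force: [-1.0, 0.7, -2.4]
gripper_width: 0.0213
grip_force: 58.8
```

Call:
carry_out:
  increments:
    - [[0,0,0,0,0,0,-1],[0,0,0,0,0,0,-1],[0,0,0,0,0,0,-1]]

```text
time: 32.82
position: [0.6078, -0.2631, 0.058]
tcp_rot: [[0.171, 0.985, 0.001], [0.985, -0.171, -0.0], [-0.0, 0.001, -1.0]]
ft_force: [-1.4, 0.8, 0.1]
gripper_width: 0.0212
grip_force: 58.8
```

Call:
carry_out:
  increments:
    - [[0,0,20,0,0,0,-1],[0,0,30,0,0,0,-1],[0,0,30,0,0,0,-1],[0,0,20,0,0,0,-1],[0,0,0,0,0,0,-1],[0,0,0,0,0,0,-1]]

```text
time: 33.32
position: [0.6085, -0.2634, 0.1587]
tcp_rot: [[0.171, 0.985, 0.004], [0.985, -0.171, -0.001], [-0.0, 0.004, -1.0]]
ft_force: [0.1, 0.3, -1.3]
gripper_width: 0.0211
grip_force: 59.0
```

Call:
carry_out:
  increments:
    - [[-12.6,35,0,0,0,0,-1],[-12.6,35,0,0,0,0,-1],[-12.6,35,0,0,0,0,-1],[-12.6,35,0,0,0,0,-1],[-12.6,35,0,0,0,0,-1],[-12.6,35,0,0,0,0,-1],[-12.6,35,0,0,0,0,-1],[-12.6,35,0,0,0,0,-1]]

```text
time: 33.98
position: [0.5053, 0.0183, 0.1561]
tcp_rot: [[0.171, 0.985, -0.001], [0.985, -0.171, -0.0], [-0.001, -0.001, -1.0]]
ft_force: [1.5, 1.0, -1.7]
gripper_width: 0.0214
grip_force: 59.1
```

Call:
carry_out:
  increments:
    - [[-12.6,35,0,0,0,0,-1],[-12.6,35,0,0,0,0,-1],[-12.6,35,0,0,0,0,-1],[-12.6,35,0,0,0,0,-1],[-12.6,35,0,0,0,0,-1],[-12.6,35,0,0,0,0,-1],[-12.6,35,0,0,0,0,-1],[-12.6,35,0,0,0,0,-1]]

```text
time: 34.65
position: [0.4045, 0.2982, 0.1562]
tcp_rot: [[0.171, 0.985, -0.001], [0.985, -0.171, -0.001], [-0.001, -0.001, -1.0]]
ft_force: [0.5, 0.4, -1.0]
gripper_width: 0.0212
grip_force: 59.1
```

Call:
carry_out:
  increments:
    - [[0,0,-20,0,0,0,-1],[0,0,0,0,0,0,-1],[0,0,0,0,0,0,-1],[0,0,0,0,0,0,-1]]

```text
time: 34.98
position: [0.4062, 0.2955, 0.137]
tcp_rot: [[0.173, 0.985, -0.0], [0.985, -0.173, -0.001], [-0.001, -0.0, -1.0]]
ft_force: [0.5, -0.1, -0.9]
gripper_width: 0.0214
grip_force: 59.1
```

```bash
cat >> cad.py <<'E'
def notch(seat,dx=(-25,-15,-5),a=-7.04):
    "scan across the notch at gauge x=dx from the seat: rim positions (mm, gauge y) and along it for the end wall"
    s=st();im=get('wrist');g=cv2.GaussianBlur(cv2.cvtColor(im['frame'],cv2.COLOR_RGB2GRAY),(3,3),0).astype(np.float32);p=np.array(s['position'])
    print('tcp',np.round(p*1000,1),np.round(s['ft_force'],1))
    c,q=np.cos(np.radians(a)),np.sin(np.radians(a));X=np.array([c,q]);Y=np.array([-q,c]);seat=np.array(seat)
    def val(P):
        u,v=proj(im,[*(P/1000),.06],True); return float(cv2.remap(g,np.float32([[u]]),np.float32([[v]]),cv2.INTER_LINEAR)[0,0])
    ys=np.arange(-16,16.1,1.)
    for d in dx: print(d,[int(val(seat+d*X+y*Y)) for y in ys])
    print('along',[int(val(seat+d*X)) for d in np.arange(-44,16,2.)])
    d=p[:2]*1000-seat; print('tcp in gauge frame',round(d@X,1),round(d@Y,1))
    return im
E
python3 - <<'E'
from cad import *
im=notch((469.7,289.4))
E
```

```text
tcp [406.2 295.5 137. ] [ 0.5 -0.1 -0.9]
-25 [172, 172, 173, 173, 171, 173, 163, 128, 96, 86, 84, 81, 82, 83, 82, 82, 83, 84, 83, 83, 83, 83, 79, 103, 194, 240, 243, 242, 242, 242, 242, 243, 242]
-15 [174, 173, 173, 173, 172, 173, 170, 130, 96, 91, 85, 81, 82, 83, 83, 84, 83, 82, 83, 84, 85, 84, 84, 107, 190, 245, 243, 242, 242, 242, 242, 242, 242]
-5 [175, 173, 173, 176, 174, 173, 162, 129, 98, 91, 88, 87, 88, 89, 89, 88, 87, 89, 88, 91, 98, 103, 101, 121, 192, 238, 243, 243, 242, 242, 243, 242, 242]
along [47, 57, 78, 79, 78, 79, 77, 78, 80, 82, 83, 84, 83, 81, 83, 83, 86, 86, 87, 88, 88, 88, 88, 89, 90, 97, 229, 241, 241, 240]
tcp in gauge frame -63.7 -1.8
```

The rim scan fits: width 16.5 mm, centre at -0.6 mm, end wall at +7.2 mm and the yaw is right. I lower and slide in.

Call:
carry_out:
  increments:
    - [[0,1,-20,0,0,0,-1],[0,0,-25,0,0,0,-1],[0,0,-19.5,0,0,0,-1],[0,0,0,0,0,0,-1],[8,-1,0,0,0,0,-1],[8,-1,0,0,0,0,-1],[0,0,0,0,0,0,-1],[0,0,0,0,0,0,-1]]

```text
time: 35.7
position: [0.4234, 0.2959, 0.0738]
tcp_rot: [[0.173, 0.985, 0.002], [0.985, -0.173, 0.001], [0.002, 0.002, -1.0]]
ft_force: [-0.0, 0.4, -1.0]
gripper_width: 0.0216
grip_force: 59.1
```

Run:
```python
from cad import *
im=notch((469.7,289.4),(-10,))
```

```text
tcp [423.4 295.9  73.8] [-0.   0.4 -1. ]
-10 [167, 164, 165, 166, 164, 164, 165, 129, 86, 83, 85, 80, 75, 76, 75, 76, 75, 77, 77, 78, 79, 78, 79, 78, 131, 170, 169, 170, 170, 179, 187, 219, 242]
along [21, 21, 22, 23, 23, 30, 42, 73, 73, 73, 73, 72, 75, 72, 73, 74, 75, 75, 78, 80, 82, 82, 84, 84, 85, 92, 169, 166, 165, 167]
tcp in gauge frame -46.8 0.8
```

Call:
carry_out:
  increments:
    - [[0,-1.4,0,0,0,0,-1],[0,0,0,0,0,0,-1],[7,-0.9,-1,0,0,0,-1],[7,-0.9,0,0,0,0,-1],[0,0,0,0,0,0,-1]]

```text
time: 36.17
position: [0.4379, 0.2926, 0.0717]
tcp_rot: [[0.172, 0.985, 0.002], [0.985, -0.172, 0.0], [0.001, 0.002, -1.0]]
ft_force: [0.3, 0.3, -1.3]
gripper_width: 0.0213
grip_force: 59.1
```

Call:
carry_out:
  increments:
    - [[7,-0.9,0,0,0,0,-1],[7,-0.9,0,0,0,0,-1],[7,-0.9,0,0,0,0,-1],[0,0,0,0,0,0,-1]]

```text
time: 36.5
position: [0.459, 0.2897, 0.0717]
tcp_rot: [[0.173, 0.985, 0.002], [0.985, -0.173, 0.0], [0.0, 0.002, -1.0]]
ft_force: [0.4, -0.1, -1.2]
gripper_width: 0.0214
grip_force: 59.1
```

Call:
carry_out:
  increments:
    - [[5,-0.6,0,0,0,0,-1],[4,-0.5,0,0,0,0,-1],[0,0,0,0,0,0,-1],[1.5,-0.2,0,0,0,0,-1],[0,0,0,0,0,0,-1],[0,0,0,0,0,0,-1]]

```text
time: 37.0
position: [0.4672, 0.2887, 0.0715]
tcp_rot: [[0.171, 0.985, -0.0], [0.985, -0.171, -0.0], [-0.0, -0.0, -1.0]]
ft_force: [0.7, 0.2, -0.5]
gripper_width: 0.0212
grip_force: 59.1
```

Call:
carry_out:
  increments:
    - [[1,-0.1,0,0,0,0,-1],[0,0,0,0,0,0,-1],[0,0,0,0,0,0,-1]]

```text
time: 37.25
position: [0.4684, 0.2887, 0.0716]
tcp_rot: [[0.171, 0.985, 0.0], [0.985, -0.171, 0.0], [0.0, 0.0, -1.0]]
ft_force: [0.4, 0.1, -2.0]
gripper_width: 0.0216
grip_force: 59.1
```

Call:
carry_out:
  increments:
    - [[1.5,-0.2,0,0,0,0,-1],[0,0,0,0,0,0,-1],[0,0,0,0,0,0,-1]]

```text
time: 37.5
position: [0.4693, 0.2884, 0.0715]
tcp_rot: [[0.171, 0.985, -0.001], [0.985, -0.171, -0.0], [-0.0, -0.001, -1.0]]
ft_force: [-3.2, 1.1, 0.3]
gripper_width: 0.0211
grip_force: 59.4
```

Call:
carry_out:
  increments:
    - [[1,-0.1,0,0,0,0,-1],[0,0,0,0,0,0,-1],[0,0,0,0,0,0,-1]]

```text
time: 37.75
position: [0.4694, 0.2884, 0.0714]
tcp_rot: [[0.171, 0.985, -0.003], [0.985, -0.171, -0.0], [-0.001, -0.003, -1.0]]
ft_force: [-6.0, 0.6, 1.9]
gripper_width: 0.0207
grip_force: 59.6
```

Call:
carry_out:
  increments:
    - [[0,0,-1.2,0,0,0,-1],[0,0,0,0,0,0,-1],[0,0,0,0,0,0,0.06],[0,0,0,0,0,0,0.06],[0,0,0,0,0,0,0.06],[0,0,25,0,0,0,0.06],[0,0,35,0,0,0,0.06],[0,0,25,0,0,0,0.06]]

```text
time: 38.42
position: [0.4717, 0.2878, 0.1571]
tcp_rot: [[0.172, 0.985, 0.001], [0.985, -0.172, -0.0], [-0.0, 0.001, -1.0]]
ft_force: [1.5, -0.1, 0.2]
gripper_width: 0.0455
grip_force: 0.0
```

Call:
carry_out:
  increments:
    - [[9,-38,0,0,0,0,0.06],[9,-38,0,0,0,0,0.06],[9,-38,0,0,0,0,0.06],[9,-38,0,0,0,0,0.06],[9,-38,0,0,0,0,0.06],[9,-38,0,0,0,0,0.06],[9,-38,0,0,0,0,0.06],[9,-38,0,0,0,0,0.06]]

```text
time: 39.08
position: [0.5435, -0.018, 0.1556]
tcp_rot: [[0.172, 0.985, 0.001], [0.985, -0.172, -0.0], [-0.0, 0.001, -1.0]]
ft_force: [0.4, -0.1, 0.2]
gripper_width: 0.045
grip_force: 0.0
```

Call:
carry_out:
  increments:
    - [[9,-38,0,0,0,0,0.06],[9,-38,0,0,0,0,0.06],[9,-38,0,0,0,0,0.06],[9,-38,0,0,0,0,0.06],[9,-38,0,0,0,0,0.06],[9,-38,0,0,0,0,0.06],[9,-38,0,0,0,0,0.06],[9,-38,0,0,0,0,0.06]]

```text
time: 39.75
position: [0.6152, -0.3223, 0.1556]
tcp_rot: [[0.172, 0.985, 0.001], [0.985, -0.172, -0.001], [-0.001, 0.001, -1.0]]
ft_force: [0.3, 0.1, 0.6]
gripper_width: 0.0454
grip_force: 0.0
```

Call:
carry_out:
  increments:
    - [[0,0,0,0,0,0,0.06],[0,0,0,0,0,0,0.06],[0,0,0,0,0,0,0.06]]

```text
time: 40.0
position: [0.6146, -0.3196, 0.155]
tcp_rot: [[0.172, 0.985, -0.0], [0.985, -0.172, 0.0], [0.0, -0.0, -1.0]]
ft_force: [0.3, 0.6, -0.1]
gripper_width: 0.0454
grip_force: 0.0
```

Run:
```python
from cad import *
black([(.6134,-.3224)]); caddy()
```

```text
tcp [ 614.6 -319.6  155. ] 40.0
pred 316 207
 blob [316. 208.] [308 199  17  19 236] [ 613.4 -323.9   70. ]
 bright [316.2 207.5] [309 200  16  16 191] [ 613.4 -322.3   70. ]
tcp [ 614.8 -318.6  155.1] [1.1 0.7 0.1] w 0.0452 t 40.05
caddy [ 484.7 -361.4] [24.9 51.7] 84.93
gauge [469.3 311.8] [231.2  76.3] 82.91
```

Call:
carry_out:
  increments:
    - [[-1.3,-3,-10,0,0,0,0.06],[0,0,-28,0,0,0,0.06],[0,0,-28,0,0,0,0.06],[0,0,-25,0,0,0,0.06],[0,0,-7,0,0,0,0.06],[0,0,0,0,0,0,-1],[0,0,0,0,0,0,-1],[0,0,0,0,0,0,-1]]

```text
time: 40.77
position: [0.614, -0.3228, 0.0586]
tcp_rot: [[0.171, 0.985, 0.001], [0.985, -0.171, -0.001], [-0.0, 0.001, -1.0]]
ft_force: [-0.5, 0.4, -1.8]
gripper_width: 0.0216
grip_force: 58.8
```

Call:
carry_out:
  increments:
    - [[0,0,0,0,0,0,-1],[0,0,0,0,0,0,-1],[0,0,0,0,0,0,-1]]

```text
time: 41.02
position: [0.614, -0.3228, 0.0584]
tcp_rot: [[0.171, 0.985, 0.001], [0.985, -0.171, -0.0], [-0.0, 0.001, -1.0]]
ft_force: [-1.4, -0.2, -1.2]
gripper_width: 0.0211
grip_force: 58.8
```

Call:
carry_out:
  increments:
    - [[0,0,20,0,0,0,-1],[0,0,30,0,0,0,-1],[0,0,30,0,0,0,-1],[0,0,20,0,0,0,-1],[0,0,0,0,0,0,-1],[0,0,0,0,0,0,-1]]

```text
time: 41.52
position: [0.6144, -0.3231, 0.1592]
tcp_rot: [[0.171, 0.985, 0.003], [0.985, -0.171, -0.001], [-0.001, 0.003, -1.0]]
ft_force: [-1.0, 0.1, -1.8]
gripper_width: 0.0212
grip_force: 59.2
```

Call:
carry_out:
  increments:
    - [[-13.4,35.4,0,0,0,0,-1],[-13.4,35.4,0,0,0,0,-1],[-13.4,35.4,0,0,0,0,-1],[-13.4,35.4,0,0,0,0,-1],[-13.4,35.4,0,0,0,0,-1],[-13.4,35.4,0,0,0,0,-1],[-13.4,35.4,0,0,0,0,-1],[-13.4,35.4,0,0,0,0,-1]]

```text
time: 42.18
position: [0.5049, -0.038, 0.1565]
tcp_rot: [[0.171, 0.985, -0.001], [0.985, -0.171, -0.0], [-0.0, -0.001, -1.0]]
ft_force: [1.2, 0.7, -1.3]
gripper_width: 0.0215
grip_force: 59.3
```

Call:
carry_out:
  increments:
    - [[-13.4,35.4,0,0,0,0,-1],[-13.4,35.4,0,0,0,0,-1],[-13.4,35.4,0,0,0,0,-1],[-13.4,35.4,0,0,0,0,-1],[-13.4,35.4,0,0,0,0,-1],[-13.4,35.4,0,0,0,0,-1],[-13.4,35.4,0,0,0,0,-1],[-13.4,35.4,0,0,0,0,-1]]

```text
time: 42.85
position: [0.3978, 0.2451, 0.1567]
tcp_rot: [[0.171, 0.985, -0.001], [0.985, -0.171, -0.001], [-0.001, -0.001, -1.0]]
ft_force: [1.2, -0.7, -1.9]
gripper_width: 0.0212
grip_force: 59.3
```

Call:
carry_out:
  increments:
    - [[0,0,-20,0,0,0,-1],[0,0,0,0,0,0,-1],[0,0,0,0,0,0,-1],[0,0,0,0,0,0,-1]]

```text
time: 43.18
position: [0.3995, 0.2423, 0.1374]
tcp_rot: [[0.173, 0.985, -0.001], [0.985, -0.173, -0.001], [-0.001, -0.0, -1.0]]
ft_force: [0.3, 0.4, -0.8]
gripper_width: 0.0211
grip_force: 59.2
```

Run:
```python
from cad import *
im=notch((463.0,235.3)); caddy()
```

```text
tcp [399.5 242.3 137.4] [ 0.3  0.4 -0.8]
-25 [169, 170, 170, 170, 171, 172, 172, 146, 103, 85, 81, 77, 77, 77, 79, 78, 77, 77, 78, 79, 80, 80, 80, 76, 106, 168, 210, 241, 243, 242, 242, 240, 227]
-15 [169, 170, 171, 171, 170, 172, 170, 146, 108, 89, 86, 79, 77, 77, 79, 80, 80, 81, 81, 81, 81, 81, 80, 86, 143, 225, 244, 242, 241, 241, 242, 242, 242]
-5 [171, 171, 171, 170, 170, 173, 173, 148, 108, 92, 87, 85, 85, 85, 85, 85, 84, 84, 85, 85, 88, 93, 93, 89, 148, 230, 243, 242, 242, 241, 242, 242, 242]
along [47, 52, 74, 73, 76, 76, 74, 75, 77, 77, 77, 79, 79, 80, 80, 80, 78, 81, 81, 82, 86, 85, 86, 87, 87, 93, 226, 238, 239, 239]
tcp in gauge frame -63.9 -0.9
tcp [399.9 242.1 137.7] [ 0.4 -0.7 -0.8] w 0.0211 t 43.2333
caddy [ 546.2 -301.6] [190.4 129.9] 6.09
gauge [457.7 222.1] [71.6 54.8] 0.57
```

Call:
carry_out:
  increments:
    - [[0,0,-20,0,0,0,-1],[0,0,-25,0,0,0,-1],[0,0,-20.5,0,0,0,-1],[0,0,0,0,0,0,-1],[8,-1,0,0,0,0,-1],[8,-1,0,0,0,0,-1],[0,0,0,0,0,0,-1],[0,0,0,0,0,0,-1]]

```text
time: 43.95
position: [0.4167, 0.2418, 0.073]
tcp_rot: [[0.172, 0.985, 0.002], [0.985, -0.172, 0.001], [0.001, 0.002, -1.0]]
ft_force: [-1.1, 0.5, -1.0]
gripper_width: 0.0209
grip_force: 59.2
```

Run:
```python
from cad import *
im=notch((463.0,235.3),(-10,))
```

```text
tcp [416.7 241.8  73. ] [-1.1  0.5 -1. ]
-10 [164, 163, 165, 166, 165, 166, 168, 156, 100, 83, 86, 84, 75, 72, 72, 73, 74, 75, 75, 75, 75, 77, 78, 75, 92, 151, 171, 172, 171, 168, 171, 171, 171]
along [21, 21, 24, 24, 23, 27, 45, 71, 73, 72, 71, 71, 71, 71, 74, 73, 73, 74, 77, 78, 82, 80, 83, 82, 83, 88, 165, 163, 166, 166]
tcp in gauge frame -46.8 0.7
```

Call:
carry_out:
  increments:
    - [[0,-1.1,0,0,0,0,-1],[0,0,0,0,0,0,-1],[7,-0.9,-0.7,0,0,0,-1],[7,-0.9,0,0,0,0,-1],[0,0,0,0,0,0,-1]]

```text
time: 44.42
position: [0.4313, 0.2388, 0.0713]
tcp_rot: [[0.172, 0.985, 0.002], [0.985, -0.172, 0.0], [0.001, 0.002, -1.0]]
ft_force: [0.1, -0.0, -1.1]
gripper_width: 0.0212
grip_force: 59.2
```

Call:
carry_out:
  increments:
    - [[7,-0.9,0,0,0,0,-1],[7,-0.9,0,0,0,0,-1],[7,-0.9,0,0,0,0,-1],[0,0,0,0,0,0,-1]]

```text
time: 44.75
position: [0.4523, 0.2359, 0.0712]
tcp_rot: [[0.172, 0.985, 0.002], [0.985, -0.172, 0.0], [0.0, 0.002, -1.0]]
ft_force: [0.1, 0.8, -0.8]
gripper_width: 0.0207
grip_force: 59.2
```

Call:
carry_out:
  increments:
    - [[5,-0.6,0,0,0,0,-1],[4,-0.5,0,0,0,0,-1],[0,0,0,0,0,0,-1],[1.5,-0.2,0,0,0,0,-1],[0,0,0,0,0,0,-1],[0,0,0,0,0,0,-1]]

```text
time: 45.25
position: [0.4607, 0.2348, 0.0712]
tcp_rot: [[0.171, 0.985, 0.0], [0.985, -0.171, -0.0], [-0.0, 0.0, -1.0]]
ft_force: [0.5, 0.2, -2.0]
gripper_width: 0.0214
grip_force: 59.2
```

Call:
carry_out:
  increments:
    - [[1.5,-0.2,0,0,0,0,-1],[0,0,0,0,0,0,-1],[0,0,0,0,0,0,-1]]

```text
time: 45.5
position: [0.4622, 0.2346, 0.0712]
tcp_rot: [[0.171, 0.985, 0.0], [0.985, -0.171, -0.0], [-0.0, 0.0, -1.0]]
ft_force: [0.0, 0.6, -2.1]
gripper_width: 0.0213
grip_force: 59.2
```

Call:
carry_out:
  increments:
    - [[1.2,-0.1,0,0,0,0,-1],[0,0,0,0,0,0,-1],[0,0,0,0,0,0,-1]]

```text
time: 45.75
position: [0.4626, 0.2345, 0.0711]
tcp_rot: [[0.171, 0.985, -0.001], [0.985, -0.171, -0.0], [-0.0, -0.001, -1.0]]
ft_force: [-4.4, 2.3, 1.7]
gripper_width: 0.0212
grip_force: 59.5
```

Call:
carry_out:
  increments:
    - [[0.8,-0.1,0,0,0,0,-1],[0,0,0,0,0,0,-1],[0,0,0,0,0,0,-1]]

```text
time: 46.0
position: [0.4628, 0.2345, 0.0711]
tcp_rot: [[0.171, 0.985, -0.003], [0.985, -0.171, -0.0], [-0.001, -0.003, -1.0]]
ft_force: [-6.1, 2.5, 2.5]
gripper_width: 0.0212
grip_force: 59.7
```

Call:
carry_out:
  increments:
    - [[0,0,-0.9,0,0,0,-1],[0,0,0,0,0,0,-1],[0,0,0,0,0,0,0.06],[0,0,0,0,0,0,0.06],[0,0,0,0,0,0,0.06],[0,0,25,0,0,0,0.06],[0,0,35,0,0,0,0.06],[0,0,35,0,0,0,0.06]]

```text
time: 46.67
position: [0.4643, 0.2336, 0.1659]
tcp_rot: [[0.172, 0.985, -0.001], [0.985, -0.172, -0.002], [-0.002, -0.001, -1.0]]
ft_force: [0.4, 0.4, 0.9]
gripper_width: 0.0453
grip_force: 0.0
```

Call:
carry_out:
  increments:
    - [[0,35,25,0,0,0,0.06],[0,35,25,0,0,0,0.06],[0,35,0,0,0,0,0.06],[0,35,0,0,0,0,0.06],[0,0,0,0,0,0,0.06],[0,0,0,0,0,0,0.06],[0,0,0,0,0,0,0.06],[0,0,0,0,0,0,0.06]]

```text
time: 47.33
position: [0.4646, 0.3707, 0.2137]
tcp_rot: [[0.173, 0.985, 0.0], [0.985, -0.173, -0.001], [-0.001, 0.0, -1.0]]
ft_force: [-0.4, -1.0, 0.9]
gripper_width: 0.0451
grip_force: 0.0
```

Run:
```python
from cad import *
s=st();p=np.array(s['position']);print(p)
im=get('wrist');H,S,V=masks(im)
print('pred',[np.round(proj(im,[*q,.082],True)) for q in [(.4826,.3969),(.4696,.2889),(.463,.235)]])
for c,q,l in comps((H>16)&(H<36)&(S>120)&(V>150),80,4000,(250,350,100,399)): print('y',np.round(c,1),q,np.round(onz(im,*c,.082,True)*1000,1))
for c,q,l in comps(V<75,80,3000,(270,370,150,399)): print('k',np.round(c,1),q,np.round(onz(im,*c,.075,True)*1000,1))
t=get('top');H,S,V=masks(t)
def cc(m,lo,hi,box,z,n):
    for c,q,l in comps(m,lo,hi,box): print(n,np.round(c,1),q,np.round(onz(t,*c,z)*1000,1))
cc((H>16)&(H<34)&(S>110)&(V>130),10,200,(280,360,215,260),.075,'plate bolts')
cc((H>2)&(H<18)&(S>90)&(V>100),5,400,(280,315,155,192),.095,'drift')
cc((V<80),8,200,(160,270,195,280),.08,'dark')
cc((H>16)&(H<34)&(S>150)&(V>130),10,200,(380,470,165,260),.07,'caddy yellow')
sd=get('side')
for X,n in [((.668,.0495,.098),'drift top'),((.4919,.0415,.076),'a'),((.4766,-.047,.076),'b')]:
    u,v=proj(sd,X);u,v=int(u),int(v);print(n,u,v,sd['frame'][v-3:v+6:3,u].tolist())
```

```text
[0.46459697 0.37065022 0.21367187]
pred [array([332., 157.]), array([336., 265.]), array([337., 308.])]
k [271.3 262.2] [270 239   5  51 174] [404.1 299.8  75. ]
plate bolts [300.6 233.7] [298 230   7   8  37] [489.6  41.6  75. ]
plate bolts [333.8 238.4] [331 235   7   8  37] [473.9 -47.8  75. ]
drift [297.3 172.9] [293 168   8   9  41] [656.4  47.   95. ]
dark [161.8 215.7] [160 202   7  26 102] [549.7 419.3  80. ]
dark [211.6 246.3] [208 243   7   6  17] [461.3 281.3  80. ]
dark [231.6 248.6] [229 246   5   5   9] [453.6 227.5  80. ]
drift top 377 170 [[126, 125, 123], [218, 214, 216], [195, 131, 97]]
a 305 183 [[147, 124, 79], [166, 131, 44], [215, 175, 61]]
b 302 206 [[176, 116, 44], [108, 81, 30], [229, 192, 72]]
```

Run:
```python
from cad import *
t=caddy()
im=get('wrist');H,S,V=masks(im)
Fr=im['frame']
for c,q,l in comps((H>8)&(H<38)&(S>60),60,4000): print('y',np.round(c,1),q,np.round(onz(im,*c,.082,True)*1000,1))
for c,q,l in comps((V>150)&(S<40),8,400,(300,370,240,340)): print('w',np.round(c,1),q,np.round(onz(im,*c,.082,True)*1000,1))
for v in range(140,182,4): print(v,[tuple(Fr[v,u].tolist()) for u in range(312,354,8)])
print([[int(V[v,u]) for u in range(310,366,4)] for v in range(246,330,4)])
```

```text
tcp [464.6 371.  213.8] [-1.6  0.5  0.4] w 0.0451 t 47.4833
caddy [ 546.2 -301.6] [190.4 129.9] 6.09
gauge [469.3 311.8] [231.2  76.3] 82.91
y [360.9 153.4] [355 131  13  46 444] [508.8 396.5  82. ]
y [331.6 157.7] [319 145  27  27 426] [482.2 397.   82. ]
y [361.8 206.2] [356 185  12  44 440] [502.7 347.1  82. ]
w [360.5 241.5] [358 241   6   2  10] [497.  311.3  82. ]
w [360.4 245. ] [358 244   5   3  11] [496.4 307.6  82. ]
w [360.2 248.9] [358 248   6   3  16] [495.7 303.3  82. ]
w [359.9 255. ] [358 252   5   7  30] [494.5 296.7  82. ]
w [336.2 266.9] [330 261  13  12 114] [469.3 287.7  82. ]
w [359.6 260.8] [358 260   5   3  12] [493.5 290.1  82. ]
w [359.3 265.2] [358 264   4   3  10] [492.6 285.2  82. ]
w [361.  287.7] [358 286   7   4  23] [491.3 257.6  82. ]
w [361.6 299.8] [358 296   8   9  58] [490.1 241.7  82. ]
w [337.5 309.3] [332 305  12  10  93] [462.8 234.2  82. ]
w [361.1 307.1] [358 306   8   3  21] [488.6 231.9  82. ]
140 [(255, 255, 255), (255, 255, 255), (255, 255, 255), (255, 255, 255), (255, 255, 255), (255, 255, 255)]
144 [(255, 255, 255), (255, 255, 255), (
[... 1831 characters left out ...]
, 255, 255, 255, 255, 239, 255, 255, 255, 255, 254, 255], [152, 155, 151, 157, 165, 105, 107, 104, 107, 255, 255, 255, 247, 253], [155, 144, 152, 150, 137, 109, 108, 101, 108, 88, 255, 255, 254, 255], [179, 175, 180, 179, 142, 102, 118, 110, 110, 77, 255, 255, 255, 255], [255, 255, 255, 255, 255, 107, 245, 255, 176, 101, 255, 255, 255, 255], [255, 255, 255, 255, 255, 101, 255, 255, 255, 85, 255, 255, 255, 255], [255, 255, 255, 255, 255, 68, 104, 164, 85, 255, 255, 255, 255, 255], [255, 255, 255, 255, 255, 255, 255, 255, 255, 255, 255, 255, 255, 255], [119, 118, 123, 125, 129, 131, 141, 140, 137, 141, 138, 137, 136, 143], [136, 136, 139, 137, 144, 140, 141, 139, 141, 137, 139, 139, 134, 128]]
```

```bash
python3 -c "
from h import *
print(job_done())"
```

```text
the job is handed in; nothing more can be done
None
```

The job is finished and handed in at 47.5 s; the hand-in call gave no verdict. With the drift home in hole a, one coarse bolt went into hole b, then the second took the drift's place. The third coarse bolt and both fine bolts hang at their notch ends, the drift is back in its stand, and I did not touch the bystanders or look-alikes. The gauge was knocked aside mid-run, so I re-measured it before hanging any bolts.

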